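# Put the fitter's kit back into its shadow-foam tray

### The job

Put the fitter's kit back into the foam tray: the red screwdriver, the longer wrench, the torch and the tape measure, each laid fully down in the cut-out shaped for it, with everything let go. The yellow screwdriver and the shorter wrench belong to another set: leave them lying where they are.

Things in the scene. Friction and masses are not known exactly. Their poses are not given: they have to be found in the camera images.
- driver_red_grip (a point): Screwdriver with a red handle, 190 mm long, 75 g, lying on the bench. The point is the centre of the handle, half-way up (13.5 mm over what it lies on); y along the tool, +y to the butt, -y to the blade. Handle 25 mm thick from y = -45 to +45; the 8 mm shaft goes on to y = -145. Grip it across the handle here.
- wrench_long_grip (a point): The longer of two steel combination wrenches: 207 mm long, 8 mm thick, 170 g, shank 17 mm wide. The point is the middle of the shank, half-way up (4 mm over what it lies on); y along the tool, -y to the open jaw (34 mm wide), +y to the ring (28 mm wide). Grip it across the shank.
- torch_grip (a point): Small dark grey torch lying on its side, 142 mm long, 130 g. The point is on the tube, half-way up (16.5 mm over what it lies on), 20 mm from the torch's middle towards the tail; y along it, +y to the tail: tube 26 mm thick, y = -48 to +51; head 39 mm thick, y = -91 to -48. Grip it across the tube here.
- tape_grip (a point): Yellow tape measure standing on its edge, 35 mm thick (x), 70 mm long (y), 64 mm high (z up), 260 g. The point is its centre, half-way up (32 mm over what it stands on). Grip it across its thickness.
- inlay_driver: For the red screwdriver: dark foam strip 61 x 240 x 20 mm with a blue-floored cut-out, fixed in the grey tray among 3 others of its size, 62 mm apart, in any order. Origin: centre of its underside, 2 mm above the bench; y along it, z up. Cut-out 10 mm deep, floor at z = 10; 37 mm wide for the handle (y = 0 to 101), 20 mm for the shaft (y = -101 to 0), 55 mm at the finger scallop (y = 30 to 70). Home: handle centre at y = 50, z = 23.5, same +y.
- inlay_wrench: For the longer wrench: dark foam strip 61 x 240 x 20 mm with a blue-floored cut-out, fixed in the grey tray among 3 others of its size, 62 mm apart, in any order. Origin: centre of its underside, 2 mm above the bench; y along it, z up. Cut-out 10 mm deep, floor at z = 10; 29 mm wide, its rounded ends 45 mm, 222 mm over all, 55 mm at the finger scallop (y = -20 to 20). Home: middle at y = 0, z = 14, either way round.
- inlay_torch: For the torch: dark foam strip 61 x 240 x 20 mm with a blue-floored cut-out, fixed in the grey tray among 3 others of its size, 62 mm apart, in any order. Origin: centre of its underside, 2 mm above the bench; y along it, z up. Cut-out 10 mm deep, floor at z = 10; 50 mm wide for the head (y = -77 to -22), 37 mm for the tube (y = -22 to 77), 55 mm at the finger scallop (y = 0 to 40). Home: torch point at y = 20, z = 26.5, same +y.
- inlay_tape: For the tape measure: dark foam strip 61 x 240 x 20 mm with a blue-floored cut-out, fixed in the grey tray among 3 others of its size, 62 mm apart, in any order. Origin: centre of its underside, 2 mm above the bench; y along it, z up. Cut-out 10 mm deep, floor at z = 10; 47 x 82 mm about the centre, 55 mm at the finger scallop (y = -20 to 20). Home: upright, long side along y either way round, centre at z = 42.
- driver_yellow_grip (a point): Look-alike that stays: screwdriver with a yellow handle, 170 mm long. The point is the centre of the handle (23 mm thick, from y = -43 to +43), 12 mm up; y along the tool, the shaft goes on to y = -128.
- wrench_short_grip (a point): Look-alike that stays: the shorter steel combination wrench, 161 mm long, 27 mm wide, 6 mm thick. The point is the middle of its shank, 3 mm up; y along the tool.

How it is judged:
At the end, for the whole second after the job is handed in: The four kit tools lie in their own cut-outs: within 10 mm lengthwise and crosswise, down on the floor to about 5 mm, in line within 0.15 rad, screwdriver and torch the right way round, tape measure upright; the yellow screwdriver and shorter wrench within 20 mm of their start; all at rest (x of driver_red_grip in the frame of inlay_driver between -0.01 and 0.01 m and y of driver_red_grip in the frame of inlay_driver between 0.04 and 0.06 m and y of inlay_driver in the frame of driver_red_grip between -0.062 and -0.038 m and z of driver_red_grip in the frame of inlay_driver below 0.0285 m and angle between the y axis of driver_red_grip and the y axis of inlay_driver, either way round below 0.15 rad and linear speed of each of driver_red, wrench_long, torch, tape below 0.02 m/s and x of wrench_long_grip in the frame of inlay_wrench between -0.01 and 0.01 m and y of wrench_long_grip in the frame of inlay_wrench between -0.01 and 0.01 m and z of wrench_long_grip in the frame of inlay_wrench below 0.019 m and angle between the y axis of wrench_long_grip and the y axis of inlay_wrench, either way round below 0.15 rad and x of torch_grip in the frame of inlay_torch between -0.01 and 0.01 m and y of torch_grip in the frame of inlay_torch between 0.01 and 0.03 m and y of inlay_torch in the frame of torch_grip between -0.032 and -0.008 m and z of torch_grip in the frame of inlay_torch below 0.0315 m and angle between the y axis of torch_grip and the y axis of inlay_torch, either way round below 0.15 rad and x of tape_grip in the frame of inlay_tape between -0.01 and 0.01 m and y of tape_grip in the frame of inlay_tape between -0.01 and 0.01 m and z of tape_grip in the frame of inlay_tape below 0.047 m and angle between the y axis of tape_grip and the y axis of inlay_tape, either way round below 0.15 rad and angle between tape_grip's own z axis and vertical below 0.15 rad and distance of each of driver_yellow_grip, wrench_short_grip from where it was at the start of the episode below 0.02 m); the robot touches nothing.
It fails at once if the yellow screwdriver is moved more than 20 mm (distance of driver_yellow_grip from where it was at the start of the episode above 0.02 m).
It fails at once if the shorter wrench is moved more than 20 mm (distance of wrench_short_grip from where it was at the start of the episode above 0.02 m).
It also fails if it takes over 102 s, if anything falls off the work surface, if the arm or the gripper's body presses on something with over 40 N, if the wrist force passes 120 N, or if a joint passes its speed limit or range.

### The arm

A 7-joint arm with a two-finger parallel gripper is mounted at the origin on a cart in front of the work surface, level with it; the furniture and walls round the work are solid. World frame = base frame: x ahead of the robot, y to its left, z up, the work surface at z = 0. Lengths are in m, angles in rad, forces in N, time in s.
With the tool pointing down it reaches from about 0.425 to 0.875 m from the base axis. Payload 4.7 kg.
Tool frame: the origin (TCP) lies midway between the tips of the shut fingers; the grasp point (between the pads) lies 19 mm behind it (grip_depth is the distance from the TCP to the grasp point, in m); z points along the fingers, y is the direction in which the jaws open and shut (so a half turn about z gives the same grasp; the last joint's range is limited). The gripper opens to 87 mm and grips with 3 to 60 N. Pads are 19 mm wide; open, the fingers measure 117 mm over their backs; the gripper's body (75 mm by 190 mm) begins 51 mm behind the grasp point.
Start: joints at [1.233, 0.321, -0.07, 1.45, 0.023, 1.371, -0.057], TCP at [0.224, -0.61, 0.223] pointing down, gripper open.
Joint ranges: [-2.86, 2.86], [-0.3, 2.09], [-1.38, 1.24], [0.06, 2.45], [-1.56, 4.7], [0.09, 2.05], [-2.69, 2.69]. Speed limits (rad/s): [2.57, 2.57, 3.14, 3.14, 3.14, 3.14, 3.14].

### API

Orientations are given as a 3x3 rotation matrix whose columns are the frame's x, y, z axes.
In Python, from cell import state, get_image, hand_in, recognise, cut_out, grip_depth gives the robot as it stands.
- The arm moves only by the tool step_arm, never from a script. Its argument "series" is a list that holds one entry, the list of rows, each a list of 7 numbers: the gripper command: -1 is shut, 1 is fully open, values between are in proportion, then the shift along the tool's x, y, z in mm, then the turn, a rotation vector about the tool's x, y, z in degrees. In form: [[[gripper, tx, ty, tz, wx, wy, wz], ...]]. A call has exactly 10 rows; each row shifts and turns the pose as measured when the row begins, along the tool's axes as they then stand; what a row does not reach is not made up. A row lasts 1/10 s, in which the tool goes at most 50 mm and 8.59 degrees, less where a joint would pass 70% of its speed; a pose out of reach is approached as far as the arm can. A call with a gripper value outside its range is refused whole. The fingers move at their own pace and stop on an object; "force" is the grip in N (left out, the last holds). Time passes only in rows, so rows that do not move let the fingers close, or fill a call up. It gives the time, the measured TCP pose, the force and the opening at its end, in the units of the state.
- state(): the state, without advancing time (a new reading comes with each control period).
- get_image(name): name is "scene" or "top" or "wrist"; returns a dict with "frame" (400x640x3 uint8, red, green, blue), "K" (3x3 intrinsics, pixels), "rvec" (rotation vector, rad) and "tvec" (3), from world to camera coordinates, as OpenCV has them. Camera axes: x right, y down, z forward; pixel columns grow to the right and rows downward; lengths in m; the calibration is good to about 2 mm. A picture is of the moment at which its call begins. There is no depth.
- hand_in(): hands the job in, once; it reports no verdict.
Trained networks look in a picture, given as the dict that the camera call returned (one of the last four; its "shot" number tells which), for a name from the list of things; names that differ only in an ending like _2 or _b are one class to them, and where a whole thing is asked for, a point or a joint stands for the part that bears it (a point fixed in the world has none). Each returns a list of dicts, best first, with "confidence" (0 to 1); they miss things now and then, are a little off and sometimes report something else, mostly with a low value. They report only what shows in the picture. A call takes as long as a camera call.
- recognise(picture, thing): "box" ([left, top, right, bottom] in pixels, round what is visible of it).
- cut_out(picture, thing): "pixels" (400x640 bool, what is visible of it) and "box" ([left, top, right, bottom] in pixels, round what is visible of it).
The state is a dict: "clock": time; "q": joint angles; "joint_vel": joint speeds; "joint_efforts": joint torques, N m; "position": TCP position; "orientation": TCP orientation; "ft_force": force on the tool from outside, world axes, zero at the start; "ft_torque": the same for the moment, N m; "opening": finger opening in m.
Only numpy, scipy, OpenCV 4.12 (cv2) and the standard library are available. Lean on these libraries where they do the work, as an engineer would, in place of code of your own. Each camera call takes 0.05 s, during which the arm holds its last target.

## Working session

There is one attempt and no reset: what is moved stays moved. The work goes in short steps, Python scripts to look and compute and a tool call to move; the robot and the scene stay as the last step left them, time stands still between calls to the robot, and variables do not carry over. Pictures are saved under pics/ and viewed, and the job is handed in when it is done.

Besides the shell and the picture viewer there is one more tool, called as a command line: name --argument value ..., lists and objects as JSON in quotes. step_arm: Moves the arm, as the interface text tells. Its arguments: {"type":"object","properties":{"series":{"type":"array"},"force":{"type":"number"}},"required":["series"]}

```bash
mkdir -p pics; ls
cat > h.py <<'E'
import numpy as np, cv2
from cell import *
def shot(n,fn):
    p=get_image(n); cv2.imwrite(f'pics/{fn}.png',p['frame'][:,:,::-1]); return p
def ray(p,uv,z):
    R=cv2.Rodrigues(np.array(p['rvec'],float))[0]; t=np.array(p['tvec'],float).ravel()
    uv=np.atleast_2d(np.array(uv,float)); c=-R.T@t
    d=(R.T@np.linalg.inv(p['K'])@np.c_[uv,np.ones(len(uv))].T).T
    return c+d*((z-c[2])/d[:,2])[:,None]
def proj(p,P):
    return cv2.projectPoints(np.atleast_2d(np.array(P,float)),np.array(p['rvec'],float),np.array(p['tvec'],float),np.array(p['K'],float),None)[0][:,0]
E
python3 - <<'E'
from h import *
s=state();print(s)
for n in('scene','top','wrist'):
    p=shot(n,n+'0'); R=cv2.Rodrigues(np.array(p['rvec'],float))[0]; print(n,-R.T@np.array(p['tvec']).ravel(),R[2],p['K'][0][0])
E
```

```text
pics
{'clock': 0.0, 'q': array([ 1.23311684,  0.32182505, -0.07008396,  1.45169207,  0.02260576,
        1.37074877, -0.05689187]), 'joint_vel': array([-0.00018078,  0.0009549 , -0.00089409,  0.00082393,  0.00021403,
        0.00014235, -0.00123624]), 'joint_efforts': array([-3.61331022e-04, -4.91300154e+01, -4.03989851e-01, -3.12530780e+01,
       -6.38876553e-02,  4.38667636e-02,  1.96460746e-04]), 'position': array([ 0.22373319, -0.60970087,  0.22145158]), 'orientation': array([[ 9.38747398e-01,  3.44605235e-01, -7.45252385e-04],
       [ 3.44606025e-01, -9.38745804e-01,  1.73273793e-03],
       [-1.02491989e-04, -1.88342168e-03, -9.99998221e-01]]), 'ft_force': array([ 0.25654185, -0.01448002,  0.01439759]), 'ft_torque': array([0.01503707, 0.01782857, 0.01164433]), 'opening': 0.08723280047571322}
scene [-0.02822509  0.64718943  0.67573398] [ 0.50196735 -0.62325407 -0.59965252] 408.70827345698746
top [ 0.42671732 -0.01508047  1.26679841] [ 0.04819898  0.01489174 -0.99872674] 416.73190429826775
wrist [ 0.29046206 -0.58481708  0.38277027] [-0.24461851 -0.08859874 -0.96556307] 359.82047174222146
```

View pics/top0.png

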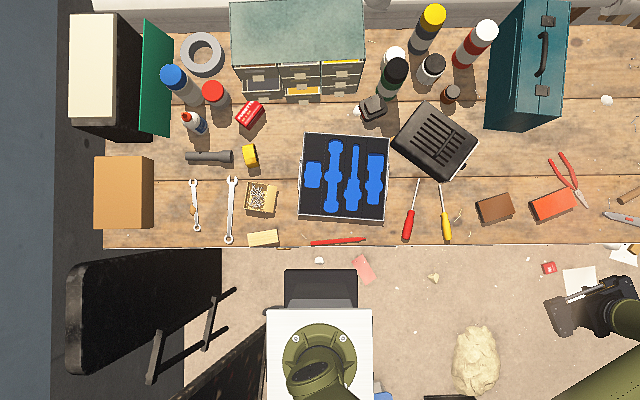

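View pics/scene0.png

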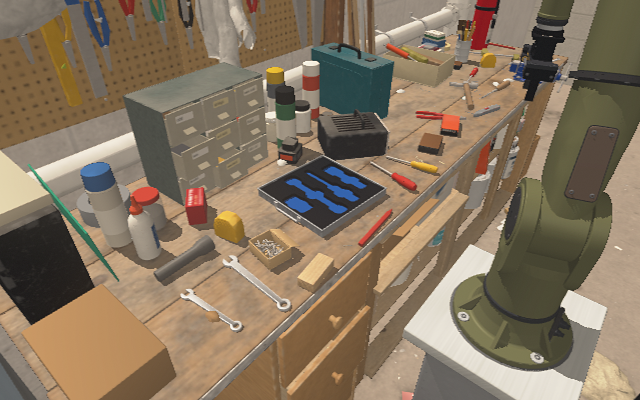

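Run:
```python
from h import *
p=get_image('top'); K=0
zs=dict(driver_red_grip=.0135,wrench_long_grip=.004,torch_grip=.0165,tape_grip=.032,driver_yellow_grip=.012,wrench_short_grip=.003,inlay_driver=.022,inlay_wrench=.022,inlay_torch=.022,inlay_tape=.022)
for n,z in zs.items():
    for c in cut_out(p,n)[:2]:
        m=c['pixels']; v,u=np.nonzero(m)
        w=ray(p,np.c_[u,v],z)[:,:2]
        (cx,sz,a)=cv2.minAreaRect((w*1000).astype(np.float32))
        e,V=np.linalg.eigh(np.cov(w.T)); 
        print(n,round(c['confidence'],2),np.round(c['box']),m.sum(),'rect',np.round(cx),np.round(sz),round(a,1),'mean',np.round(w.mean(0)*1000),'axdeg',round(np.degrees(np.arctan2(V[1,1],V[0,1])),1))
f=p['frame'][:,:,::-1]
a=cv2.resize(f[120:260,180:470],None,fx=2.7,fy=2.7,interpolation=cv2.INTER_CUBIC);cv2.imwrite('pics/topcrop.png',a)
```

```text
driver_red_grip 0.83 [401. 185. 418. 237.] 194 rect [ 444. -284.] [ 22. 178.] 74.8 mean [ 400. -272.] axdeg 165.3
wrench_long_grip 0.72 [185. 148. 231. 163.] 475 rect [617. 330.] [145.  40.] 89.2 mean [616. 324.] axdeg 89.7
wrench_long_grip 0.6 [228. 178. 239. 244.] 400 rect [452. 261.] [ 31. 192.] 88.0 mean [460. 263.] axdeg 176.3
torch_grip 0.81 [188. 150. 231. 164.] 477 rect [614. 327.] [143.  37.] 89.2 mean [614. 321.] axdeg 89.1
tape_grip 0.79 [243. 144. 258. 164.] 314 rect [611. 199.] [71. 42.] 14.9 mean [610. 198.] axdeg -164.2
driver_yellow_grip 0.77 [440. 211. 450. 241.] 190 rect [ 399. -385.] [87. 23.] 12.5 mean [ 399. -384.] axdeg -171.7
wrench_short_grip 0.7 [192. 180. 199. 230.] 279 rect [468. 374.] [150.  25.] 2.8 mean [476. 373.] axdeg -175.3
inlay_driver 0.6 [340. 137. 367. 220.] 1708 rect [ 545. -111.] [ 67. 240.] 84.8 mean [ 544. -110.] axdeg 174.9
inlay_wrench 0.83 [320. 133. 347. 216.] 1684 rect [552. -51.] [ 64. 243.] 84.8 mean [552. -50.] axdeg 174.7
inlay_torch 0.83 [362. 138. 391. 218.] 1653 rect [ 539. -172.] [ 63. 241.] 84.9 mean [ 539. -172.] axdeg 174.8
inlay_tape 0.79 [301. 133. 327. 212.] 1588 rect [556.  13.] [ 61. 240.] 84.9 mean [556.  12.] axdeg 174.9
```

View pics/topcrop.png

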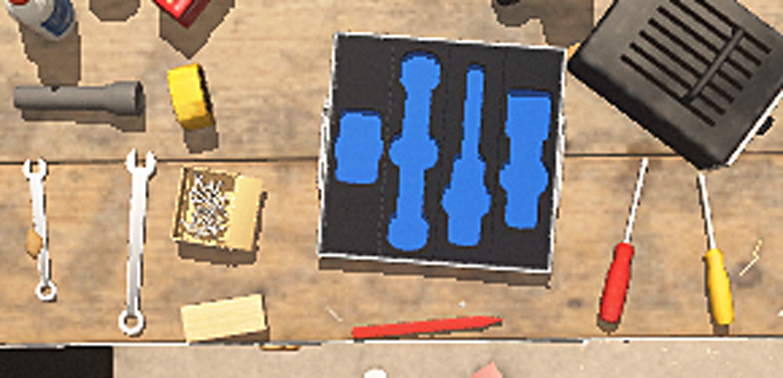

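```bash
cat >> h.py <<'E'
def go(x,y,z,yaw=None):
    """tool x direction at yaw deg (world). prints turn first, then shift in tool axes after the turn (mm)"""
    s=state(); R=np.array(s['orientation']); P=np.array(s['position'])
    cur=np.degrees(np.arctan2(R[1,0],R[0,0]))
    if yaw is None: yaw=cur
    c,sn=np.cos(np.radians(yaw)),np.sin(np.radians(yaw))
    T=np.array([[c,sn,0],[sn,-c,0],[0,0,-1.]])
    rv=np.degrees(cv2.Rodrigues(R.T@T)[0].ravel())
    d=np.array([x,y,z])-P
    print('t',round(float(s['clock']),2),'P',np.round(P*1000,1),'yaw',round(cur,1),'turn',np.round(rv,1),'shift now-axes',np.round(R.T@d*1000,1),'shift after-turn',np.round(T.T@d*1000,1),'op',round(s['opening']*1000,1),'F',np.round(s['ft_force'],1))
E
python3 - <<'E'
from h import *
go(.41,-.28,.22,-14.7)
# obstacle: bottle base in scene view
p=shot('scene','sc1')
for n,uv in dict(bottle=[(150,258),(138,255),(160,252)],redbox=[(188,222),(206,219)],torch=[(160,273),(213,240)],cap=[(148,215)]).items(): print(n,np.round(ray(p,uv,0),3)[:,:2])
t=get_image('top'); print(np.round(ray(t,[(187,118),(200,130),(184,133),(195,135)],0),3)[:,:2])
a=cv2.resize(p['frame'][160:350,60:330,::-1],None,fx=2.9,fy=2.9,interpolation=cv2.INTER_CUBIC);cv2.imwrite('pics/sccrop.png',a)
E
```

```text
t 0.7 P [ 224.  -610.2  222.6] yaw 20.2 turn [ 0.  -0.  34.9] shift now-axes [ 288.4 -245.9    2.6] shift after-turn [  96.1 -366.6    2.6] op 87.4 F [ 0.5  0.5 -0.3]
bottle [[0.691 0.372]
 [0.72  0.384]
 [0.691 0.346]]
redbox [[0.732 0.238]
 [0.707 0.201]]
torch [[0.633 0.383]
 [0.63  0.24 ]]
cap [[0.834 0.288]]
[[0.735 0.398]
 [0.697 0.357]
 [0.689 0.407]
 [0.682 0.373]]
```

View pics/sccrop.png

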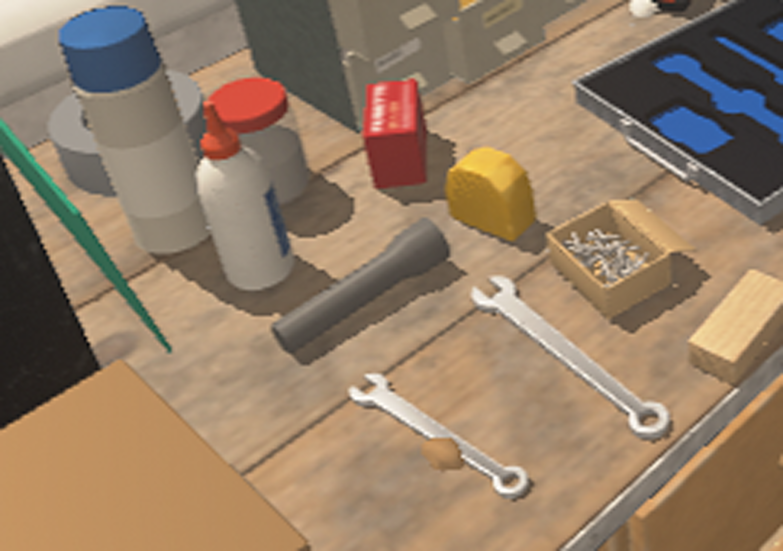

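step_arm --series '[[[1,0,0,0,0,0,8.5],[1,0,0,0,0,0,8.5],[1,0,0,0,0,0,8.5],[1,0,0,0,0,0,8.5],[1,16,-45,0,0,0,0],[1,16,-45,0,0,0,0],[1,16,-45,0,0,0,0],[1,16,-45,0,0,0,0],[1,16,-45,0,0,0,0],[1,16,-45,0,0,0,0]]]' --force 25

```text
clock: 1.8
position: [0.3841, -0.3738, 0.2209]
orientation: [[0.963, -0.271, -0.003], [-0.271, -0.963, -0.005], [-0.001, 0.005, -1.0]]
ft_force: [0.8, -0.6, -0.3]
opening: 0.0871
```

step_arm --series '[[[0.2,0,-45,0,0,0,0],[0.2,0,-35,0,0,0,0],[0.2,0,-10,0,0,0,0],[0.2,0,0,0,0,0,0],[0.2,0,0,0,0,0,0],[0.2,0,0,0,0,0,0],[0.2,0,0,0,0,0,0],[0.2,0,0,0,0,0,0],[0.2,0,0,0,0,0,0],[0.2,0,0,0,0,0,0]]]'

```text
clock: 2.8
position: [0.4115, -0.2829, 0.2214]
orientation: [[0.964, -0.267, -0.0], [-0.267, -0.964, -0.006], [0.002, 0.006, -1.0]]
ft_force: [0.0, -0.3, -0.1]
opening: 0.0522
```

Run:
```python
from h import *
p=shot('wrist','w1')
go(.41,-.28,.22,-14.7)
for n,z in dict(driver_red_grip=.0135,inlay_driver=.022,inlay_torch=.022,inlay_wrench=.022).items():
    for c in cut_out(p,n)[:1]:
        m=c['pixels']; v,u=np.nonzero(m); w=ray(p,np.c_[u,v],z)[:,:2]
        (cx,sz,a)=cv2.minAreaRect((w*1000).astype(np.float32)); e,V=np.linalg.eigh(np.cov(w.T))
        print(n,round(c['confidence'],2),np.round(c['box']),m.sum(),'rect',np.round(cx),np.round(sz),round(a,1),'axdeg',round(np.degrees(np.arctan2(V[1,1],V[0,1])),1))
```

```text
t 2.85 P [ 411.4 -283.   221.3] yaw -15.5 turn [ 0.4 -0.1 -0.8] shift now-axes [-2.2 -2.5  1.3] shift after-turn [-2.1 -2.5  1.3] op 52.0 F [ 0.7 -0.7  0. ]
driver_red_grip 0.78 [292.  40. 317. 228.] 2363 rect [ 449. -283.] [ 24. 187.] 74.5 axdeg 165.1
inlay_driver 0.83 [ 39.   0. 172. 210.] 13422 rect [ 529. -108.] [ 63. 203.] 85.3 axdeg 175.7
inlay_torch 0.63 [108.   0. 229. 200.] 13067 rect [ 518. -170.] [ 64. 191.] 84.8 axdeg 175.5
inlay_wrench 0.72 [  0.   4. 112. 222.] 12964 rect [537. -47.] [ 63. 209.] 84.9 axdeg 172.3
```

View pics/w1.png

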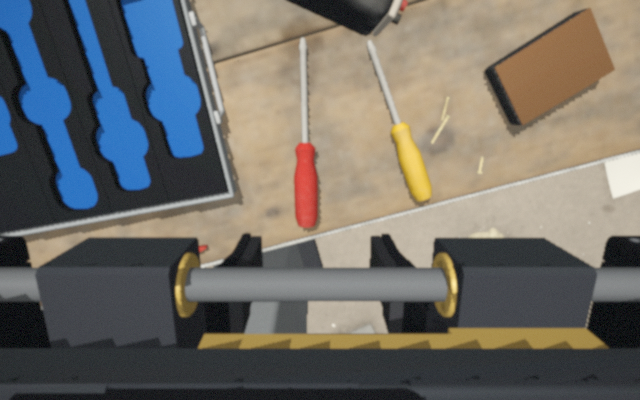

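Run:
```python
from h import *
p=get_image('wrist')
f=p['frame'].astype(int); m=(f[...,0]>120)&(f[...,1]<80)&(f[...,2]<80); m[240:]=0; m[:,:270]=0; m[:,340:]=0
v,u=np.nonzero(m); w=ray(p,np.c_[u,v],.0135)[:,:2]*1000
r=cv2.minAreaRect(w.astype(np.float32));print(m.sum(),r, w.mean(0))
go(.4,-.27,.2,-14.9)
```

```text
989 ((402.02301025390625, -270.24029541015625), (22.220314025878906, 87.150634765625), 74.61920166015625) [ 406.24057744 -272.92033482]
t 3.1 P [ 411.8 -282.3  221.5] yaw -15.4 turn [ 0.4 -0.1 -0.5] shift now-axes [-14.7  -8.8  21.4] shift after-turn [-14.6  -8.8  21.5] op 52.3 F [ 0.2  0.3 -0.6]
```

step_arm --series '[[[0.2,-12.7,-9.2,0,0.4,0,0],[0.2,0,0,45,0,0,0],[0.2,0,0,45,0,0,0],[0.2,0,0,45,0,0,0],[0.2,0,0,40,0,0,0],[0.2,0,0,10,0,0,0],[0.2,0,0,0,0,0,0],[0.2,0,0,0,0,0,0],[0.2,0,0,0,0,0,0],[0.2,0,0,0,0,0,0]]]'

```text
clock: 4.1
position: [0.4094, -0.2733, 0.0396]
orientation: [[0.964, -0.264, 0.016], [-0.264, -0.965, -0.01], [0.018, 0.005, -1.0]]
ft_force: [-0.4, -0.3, 0.3]
opening: 0.0519
```

Run:
```python
from h import *
p=shot('wrist','w2')
go(.402,-.27,.007,-15)
```

```text
t 4.15 P [ 409.6 -273.4   39.7] yaw -15.3 turn [ 0.3 -1.1 -0.3] shift now-axes [-8.9 -1.4 32.6] shift after-turn [-8.3 -1.3 32.7] op 51.8 F [ 1.  -0.2  0.4]
```

View pics/w2.png

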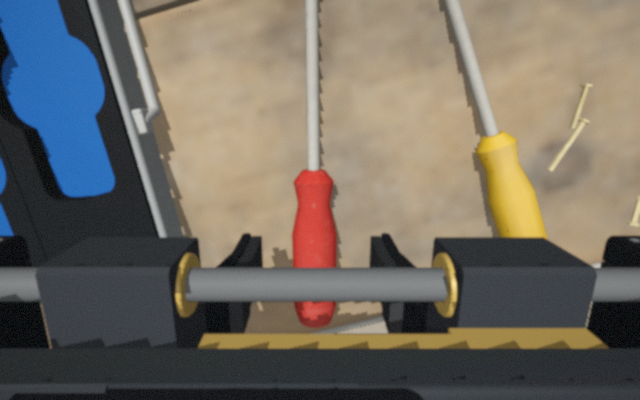

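step_arm --series '[[[0.2,-8,-1.3,0,0.3,-1.1,0],[0.2,0,0,15,0,0,0],[0.2,0,0,14,0,0,0],[0.2,0,0,0,0,0,0],[0.2,0,0,0,0,0,0],[0.2,0,0,0,0,0,0],[0.2,0,0,0,0,0,0],[0.2,0,0,0,0,0,0],[0.2,0,0,0,0,0,0],[0.2,0,0,0,0,0,0]]]'

```text
clock: 5.15
position: [0.4038, -0.2717, 0.0142]
orientation: [[0.964, -0.264, 0.002], [-0.264, -0.964, -0.003], [0.003, 0.002, -1.0]]
ft_force: [-0.2, -0.8, 0.7]
opening: 0.0521
```

Run:
```python
from h import *
go(.402,-.27,.007,-15); print(np.round(state()['q'],2))
```

```text
t 5.15 P [ 403.8 -271.7   14.2] yaw -15.3 turn [ 0.1 -0.2 -0.3] shift now-axes [-2.2 -1.2  7.2] shift after-turn [-2.1 -1.2  7.2] op 52.1 F [-0.2 -0.8  0.7]
[ 0.78  0.2  -0.26  2.06  0.07  0.88 -1.36]
```

step_arm --series '[[[0.2,-2,-1.2,7,0,-0.2,0],[0.2,0,0,0.5,0,0,0],[-1,0,0,0,0,0,0],[-1,0,0,0,0,0,0],[-1,0,0,0,0,0,0],[-1,0,0,0,0,0,0],[-1,0,0,0,0,0,0],[-1,0,0,0,0,0,0],[-1,0,0,0,0,0,0],[-1,0,0,0,0,0,0]]]'

```text
clock: 6.15
position: [0.4019, -0.2698, 0.0059]
orientation: [[0.964, -0.264, -0.001], [-0.264, -0.964, -0.002], [-0.001, 0.002, -1.0]]
ft_force: [-0.0, -0.3, 0.2]
opening: 0.0241
```

step_arm --series '[[[-1,0,0,0,0,0,0],[-1,0,0,-10,0,0,0],[-1,0,0,-20,0,0,0],[-1,0,0,-30,0,0,0],[-1,0,0,-30,0,0,0],[-1,0,0,-30,0,0,0],[-1,0,0,0,0,0,0],[-1,0,0,0,0,0,0],[-1,0,0,0,0,0,0],[-1,0,0,0,0,0,0]]]'

```text
clock: 7.15
position: [0.4003, -0.2681, 0.1317]
orientation: [[0.965, -0.264, -0.004], [-0.264, -0.965, 0.0], [-0.004, 0.001, -1.0]]
ft_force: [-0.8, 0.4, -1.1]
opening: 0.0242
```

Run:
```python
from h import *
p=shot('wrist','w3')
go(.495,-.106,.13,-5.1)
```

```text
t 7.2 P [ 400.3 -268.   131.5] yaw -15.3 turn [  0.    0.3 -10.2] shift now-axes [  48.7 -181.2    1.2] shift after-turn [  80.  -169.8    1.5] op 24.0 F [-0.6  0.4 -1.9]
```

View pics/w3.png

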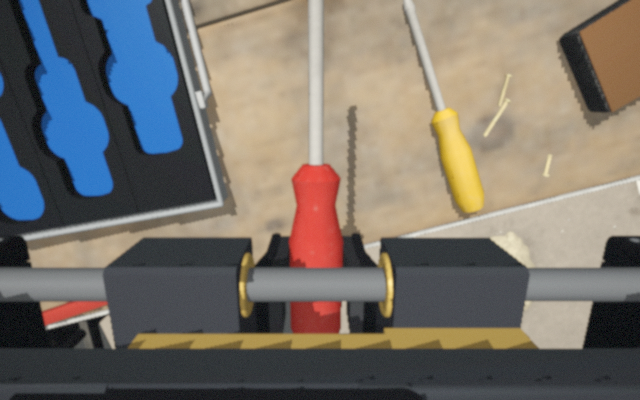

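step_arm --series '[[[-1,0,0,0,0,0,-5.1],[-1,0,0,0,0,0,-5.1],[-1,20,-43,0,0,0,0],[-1,20,-43,0,0,0,0],[-1,20,-43,0,0,0,0],[-1,20,-43,0,0,0,0],[-1,8,-17,0,0,0,0],[-1,0,0,0,0,0,0],[-1,0,0,0,0,0,0],[-1,0,0,0,0,0,0]]]'

```text
clock: 8.2
position: [0.5006, -0.0812, 0.1215]
orientation: [[0.996, -0.087, -0.02], [-0.087, -0.996, 0.008], [-0.02, -0.007, -1.0]]
ft_force: [0.3, -0.1, -0.5]
opening: 0.0239
```

```bash
cat >> h.py <<'E'
BLUE_LO,BLUE_HI=(100,120,90),(120,255,255)
def blue(p):
    h=cv2.cvtColor(p['frame'],cv2.COLOR_RGB2HSV); return cv2.inRange(h,BLUE_LO,BLUE_HI)
def inlays(p,names=('tape','wrench','driver','torch')):
    for n in names:
        for c in cut_out(p,'inlay_'+n)[:1]:
            m=c['pixels']; v,u=np.nonzero(m); w=ray(p,np.c_[u,v],.022)[:,:2]
            (cx,sz,a)=cv2.minAreaRect((w*1000).astype(np.float32))
            b=(blue(p)>0)&m; v,u=np.nonzero(b); w=ray(p,np.c_[u,v],.012)[:,:2]; r=cv2.minAreaRect((w*1000).astype(np.float32)) if len(w)>3 else 0
            print(n,round(c['confidence'],2),np.round(c['box']),'rect',np.round(cx,1),np.round(sz),round(a,1),'blue',r and [np.round(x,1) for x in r])
E
python3 - <<'E'
from h import *
p=shot('wrist','w4');inlays(p)
go(.495,-.106,.13,-5.1)
t=shot('top','t4');inlays(t)
E
```

```text
tape 0.79 [117.   0. 229. 237.] rect [560.5  13.7] [ 63. 164.] 84.9 blue [array([557.6,  15.4]), array([53.4, 84.6]), np.float64(85.1)]
wrench 0.94 [210.   3. 308. 264.] rect [544.3 -46.7] [ 62. 186.] 85.1 blue [array([542.9, -46.3]), array([ 55.7, 192.9]), np.float64(84.9)]
driver 0.6 [323.   0. 406. 261.] rect [ 538.9 -113.6] [ 51. 184.] 84.9 blue [array([ 541.6, -109.9]), array([185.5,  42.5]), np.float64(2.4)]
torch 0.56 [384.   0. 501. 238.] rect [ 544.1 -170.2] [ 63. 164.] 84.9 blue [array([ 540.7, -171.3]), array([ 54.5, 157. ]), np.float64(85.5)]
t 8.45 P [501.2 -81.4 122.2] yaw -5.0 turn [-0.4  1.1  0.1] shift now-axes [-4.1 25.  -7.9] shift after-turn [-3.9 25.  -7.8] op 24.2 F [ 1.  -0.3 -0.6]
tape 0.93 [300. 136. 325. 213.] rect [556.   12.5] [ 61. 240.] 84.9 blue [array([555.6,  13.5]), array([48.4, 78.9]), np.float64(89.2)]
wrench 0.69 [320. 132. 346. 214.] rect [551.8 -49.1] [ 61. 243.] 84.9 blue [array([551. , -46.4]), array([ 43.8, 222.6]), np.float64(83.2)]
driver 0.82 [348. 138. 366. 153.] rect [ 641.8 -121.4] [57. 39.] 89.2 blue [array([ 634.4, -119.1]), array([15.1, 21.3]), np.float64(89.1)]
torch 0.61 [364. 138. 388. 157.] rect [ 640.3 -181.4] [61. 44.] 83.2 blue 0
```

View pics/w4.png

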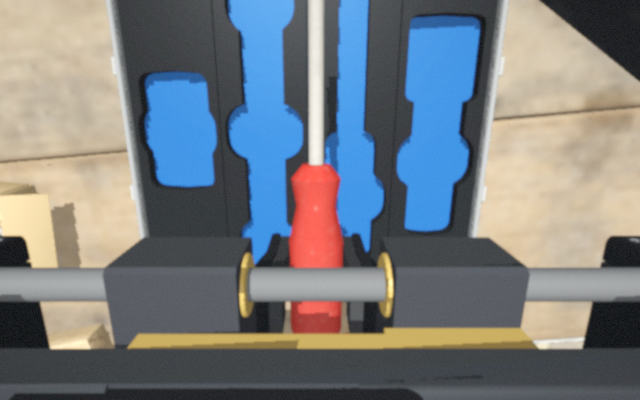

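Run:
```python
from h import *
go(.4957,-.105,.06,-5.2)
```

```text
t 8.7 P [501.5 -80.4 122.3] yaw -4.9 turn [-0.4  1.1  0.3] shift now-axes [-2.5 25.4 62.1] shift after-turn [-3.5 25.  62.3] op 24.0 F [ 0.6 -0.9 -0.3]
```

step_arm --series '[[[-1,0,0,0,-0.4,1.1,0.3],[-1,-3.5,25,0,0,0,0],[-1,0,0,20,0,0,0],[-1,0,0,20,0,0,0],[-1,0,0,20,0,0,0],[-1,0,0,0,0,0,0],[-1,0,0,0,0,0,0],[-1,0,0,0,0,0,0],[-1,0,0,0,0,0,0],[-1,0,0,0,0,0,0]]]'

```text
clock: 9.7
position: [0.4984, -0.1059, 0.0652]
orientation: [[0.996, -0.091, 0.013], [-0.091, -0.996, -0.006], [0.013, 0.005, -1.0]]
ft_force: [0.3, 0.7, -0.5]
opening: 0.0241
```

Run:
```python
from h import *
p=shot('wrist','w5');q=shot('scene','s5');cv2.imwrite('pics/s5c.png',cv2.resize(q['frame'][130:260,230:420,::-1],None,fx=4,fy=4))
go(.4957,-.105,.03,-5.2)
```

```text
t 9.8 P [ 498.3 -105.9   65. ] yaw -5.2 turn [ 0.3 -0.8 -0. ] shift now-axes [-3.2 -0.8 35. ] shift after-turn [-2.7 -0.6 35. ] op 24.1 F [ 0.2 -0.  -1. ]
```

View pics/w5.png

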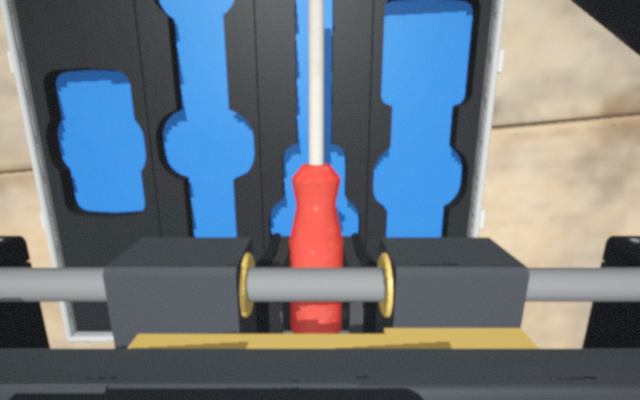

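View pics/s5c.png

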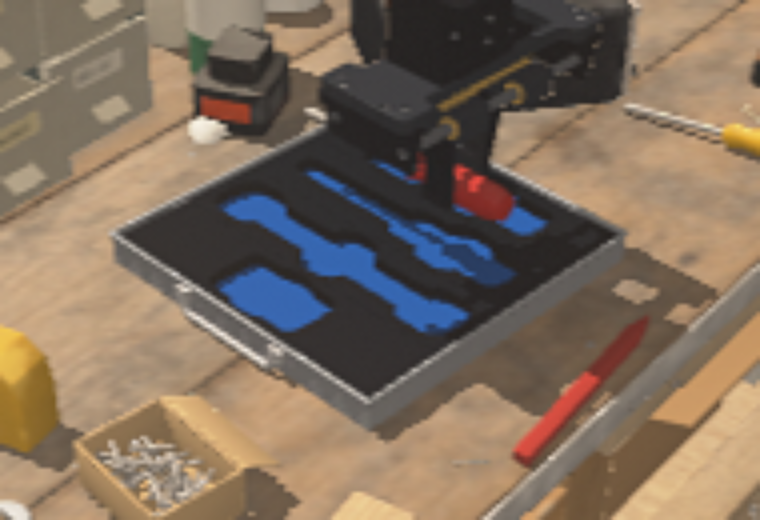

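step_arm --series '[[[-1,-2.7,-0.6,0,0.3,-0.8,0],[-1,0,0,15,0,0,0],[-1,0,0,15,0,0,0],[-1,0,0,8,0,0,0],[-1,0,0,0,0,0,0],[-1,0,0,0,0,0,0],[-1,0,0,0,0,0,0],[-1,0,0,0,0,0,0],[-1,0,0,0,0,0,0],[-1,0,0,0,0,0,0]]]'

```text
clock: 10.8
position: [0.4962, -0.1052, 0.0247]
orientation: [[0.996, -0.091, -0.0], [-0.091, -0.996, 0.001], [-0.001, -0.001, -1.0]]
ft_force: [-0.2, 0.1, -0.7]
opening: 0.024
```

Run:
```python
from h import *
go(.4957,-.105,.023,-5.2)
p=shot('wrist','w6')
```

```text
t 10.8 P [ 496.2 -105.2   24.7] yaw -5.2 turn [-0.1  0.  -0. ] shift now-axes [-0.5 -0.1  1.7] shift after-turn [-0.5 -0.1  1.7] op 24.0 F [-0.2  0.1 -0.7]
```

View pics/w6.png

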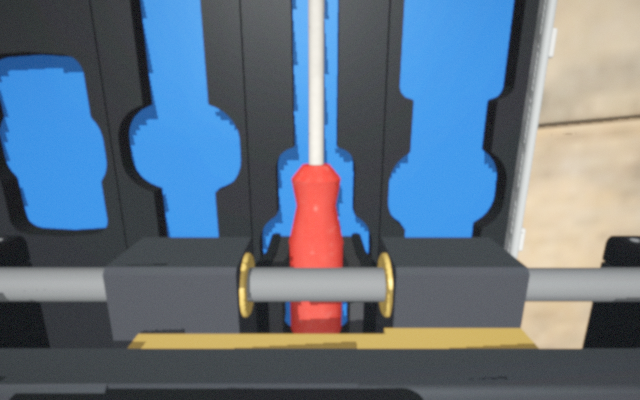

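step_arm --series '[[[-1,0,0,1.8,0,0,0],[-1,0,0,0,0,0,0],[-0.2,0,0,0,0,0,0],[-0.1,0,0,0,0,0,0],[-0.1,0,0,0,0,0,0],[-0.1,0,0,0,0,0,0],[-0.1,0,0,-20,0,0,0],[-0.1,0,0,-40,0,0,0],[-0.1,0,0,-45,0,0,0],[-0.1,0,0,-45,0,0,0]]]'

```text
clock: 11.85
position: [0.4913, -0.1042, 0.171]
orientation: [[0.996, -0.091, -0.014], [-0.091, -0.996, 0.006], [-0.014, -0.005, -1.0]]
ft_force: [1.0, -0.2, 0.2]
opening: 0.0392
```

step_arm --series '[[[-0.1,0,0,-20,0,0,0],[-0.1,0,0,0,0,0,0],[-0.1,0,0,0,0,0,0],[-0.1,0,0,0,0,0,0],[-0.1,-20,-44,0,0,0,0],[-0.1,-20,-44,0,0,0,0],[-0.1,-10,-44,0,0,0,0],[-0.1,0,-44,0,0,0,0],[-0.1,0,-44,0,0,0,0],[-0.1,0,-44,0,0,0,0]]]'

```text
clock: 12.85
position: [0.4637, 0.162, 0.1872]
orientation: [[0.994, -0.107, -0.019], [-0.107, -0.994, 0.0], [-0.019, 0.002, -1.0]]
ft_force: [0.5, 0.2, -0.2]
opening: 0.0392
```

```bash
cat >> h.py <<'E'
def seg(p,n,z):
    for c in cut_out(p,n)[:2]:
        m=c['pixels']; v,u=np.nonzero(m); w=ray(p,np.c_[u,v],z)[:,:2]
        (cx,sz,a)=cv2.minAreaRect((w*1000).astype(np.float32)); e,V=np.linalg.eigh(np.cov(w.T))
        print(n,round(c['confidence'],2),np.round(c['box']),m.sum(),'rect',np.round(cx,1),np.round(sz),round(a,1),'axdeg',round(np.degrees(np.arctan2(V[1,1],V[0,1])),1))
E
python3 - <<'E'
from h import *
p=shot('wrist','w7');t=shot('top','t7')
cv2.imwrite('pics/t7c.png',cv2.resize(t['frame'][120:260,180:470,::-1],None,fx=2.7,fy=2.7))
seg(t,'wrench_long_grip',.004)
seg(p,'wrench_long_grip',.004);seg(t,'driver_red_grip',.0255)
go(.43,.262,.2,-4)
E
```

```text
wrench_long_grip 0.74 [181.  83. 232. 269.] 2884 rect [469.  269.1] [ 34. 179.] 83.2 axdeg 176.5
driver_red_grip 0.85 [347. 150. 358. 208.] 321 rect [ 543.9 -107.7] [ 27. 180.] 89.1 axdeg 175.2
t 13.1 P [464.1 160.1 187.3] yaw -6.1 turn [ 0.1  1.1 -2.1] shift now-axes [-45.  -97.7 -12. ] shift after-turn [-41.1 -99.3 -12.7] op 39.3 F [ 0.1 -0.8 -0. ]
```

View pics/w7.png

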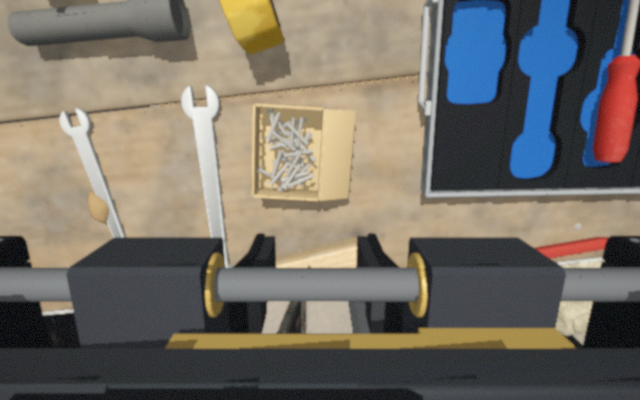

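View pics/t7c.png

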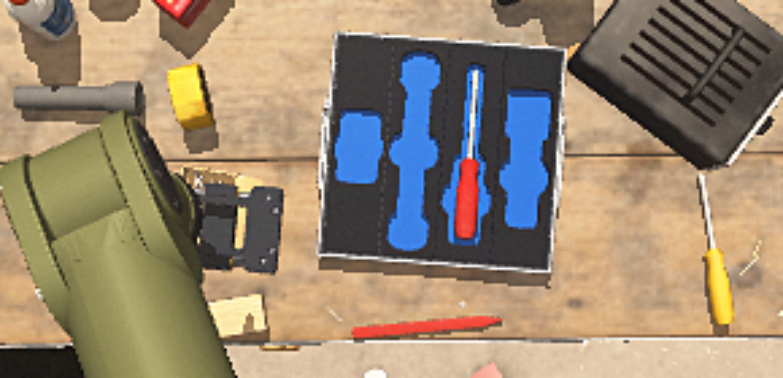

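step_arm --series '[[[-0.1,0,0,-30,0,1.1,-2.1],[-0.1,-15,-35,-30,0,0,0],[-0.1,-15,-35,0,0,0,0],[-0.1,-15,-29,0,0,0,0],[-0.1,0,0,0,0,0,0],[-0.1,0,0,0,0,0,0],[-0.1,0,0,0,0,0,0],[-0.1,0,0,0,0,0,0],[-0.1,0,0,0,0,0,0],[-0.1,0,0,0,0,0,0]]]'

```text
clock: 14.1
position: [0.4301, 0.246, 0.2427]
orientation: [[0.995, -0.101, -0.01], [-0.101, -0.995, -0.009], [-0.009, 0.01, -1.0]]
ft_force: [-0.3, -0.7, 0.2]
opening: 0.0393
```

Run:
```python
from h import *
p=shot('wrist','w8');seg(p,'wrench_long_grip',.004)
go(.45,.262,.02,-4)
```

```text
wrench_long_grip 0.67 [274.  43. 310. 236.] 2808 rect [454.9 268. ] [ 33. 207.] 85.3 axdeg 176.6
t 14.2 P [430.  246.3 242.8] yaw -5.8 turn [ 0.5  0.5 -1.8] shift now-axes [ 20.2 -19.7 222.5] shift after-turn [ 18.9 -17.  222.8] op 39.3 F [-0.7 -0.4 -0.1]
```

View pics/w8.png

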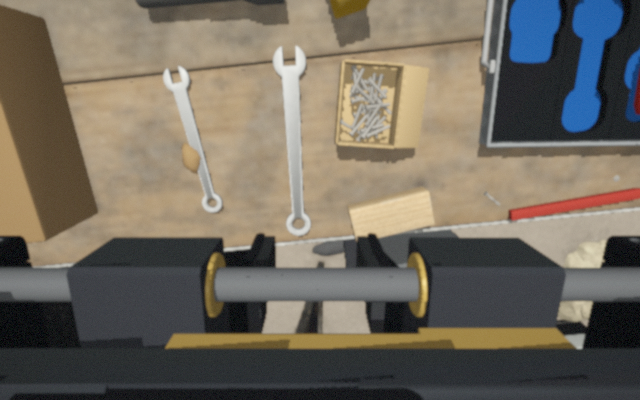

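Run:
```python
from h import *
p=get_image('wrist');m=cut_out(p,'wrench_long_grip')[0]['pixels']
v,u=np.nonzero(m); w=ray(p,np.c_[u,v],.004)[:,:2]*1000
s=w[(w[:,0]>395)&(w[:,0]<510)]; k=np.polyfit(s[:,0],s[:,1],1); print(k,np.degrees(np.arctan(k[0])),np.polyval(k,[455,453]),w[:,0].min(),w[:,0].max())
t=get_image('top');print(np.round(ray(t,[(231.9,175.6),(228.5,244)],.004)*1000))
yaw=np.degrees(np.arctan(k[0])); go(.4545,np.polyval(k,454.5)/1000,.03,yaw)
```

```text
[-6.30473462e-02  2.94762807e+02] -3.6075719067270184 [266.0762641 266.2023588] 351.4556022021718 557.5338893358984
[[555. 258.   4.]
 [347. 269.   4.]]
t 14.35 P [429.7 247.  243. ] yaw -5.7 turn [ 0.5  0.5 -2.1] shift now-axes [ 24.5 -23.4 212.6] shift after-turn [ 23.5 -20.6 213. ] op 39.0 F [ 0.1 -0.1  0.2]
```

step_arm --series '[[[-0.1,0,0,0,0.5,0.5,-2.1],[-0.1,23.5,-20.6,20,0,0,0],[-0.1,0,0,45,0,0,0],[-0.1,0,0,45,0,0,0],[-0.1,0,0,45,0,0,0],[-0.1,0,0,40,0,0,0],[-0.1,0,0,15,0,0,0],[-0.1,0,0,0,0,0,0],[-0.1,0,0,0,0,0,0],[-0.1,0,0,0,0,0,0]]]'

```text
clock: 15.35
position: [0.4621, 0.2705, 0.0332]
orientation: [[0.998, -0.061, 0.014], [-0.061, -0.998, 0.004], [0.014, -0.005, -1.0]]
ft_force: [0.5, -0.2, -0.2]
opening: 0.0388
```

Run:
```python
from h import *
p=shot('wrist','w9')
go(.4545,.266,.003,-3.6)
```

```text
t 15.4 P [462.5 270.7  33.6] yaw -3.5 turn [-0.3 -0.9  0.1] shift now-axes [-8.2  5.4 30.4] shift after-turn [-7.7  5.2 30.6] op 39.0 F [ 0.3  0.5 -0.5]
```

View pics/w9.png

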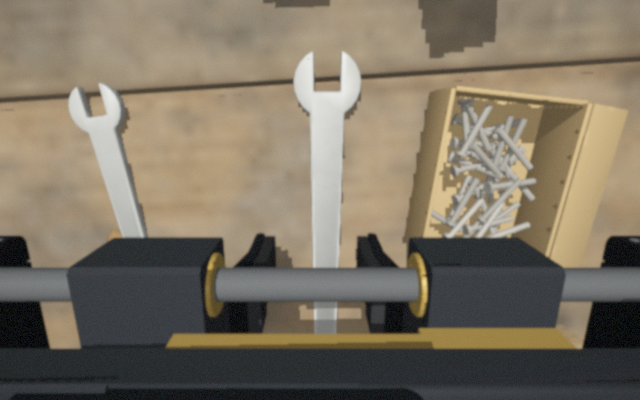

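Run:
```python
from h import *
p=get_image('wrist')
print(np.round(ray(p,[(407,245),(430,110)],0),3)); print(np.round(ray(p,[(407,245)],.03),3),np.round(ray(p,[(268,260),(362,260)],.033),3))
```

```text
[[0.451 0.219 0.   ]
 [0.527 0.207 0.   ]]
[[0.464 0.226 0.03 ]] [[0.461 0.295 0.033]
 [0.458 0.249 0.033]]
```

step_arm --series '[[[-0.26,-7.7,5.2,0,-0.3,-0.9,0],[-0.26,0,0,0,0,0,0],[-0.26,0,0,15,0,0,0],[-0.26,0,0,13,0,0,0],[-0.26,0,0,2,0,0,0],[-0.26,0,0,0,0,0,0],[-0.26,0,0,0,0,0,0],[-0.26,0,0,0,0,0,0],[-0.26,0,0,0,0,0,0],[-0.26,0,0,0,0,0,0]]]'

```text
clock: 16.45
position: [0.4555, 0.266, 0.003]
orientation: [[0.998, -0.061, 0.002], [-0.061, -0.998, 0.001], [0.002, -0.001, -1.0]]
ft_force: [0.1, 0.0, 0.2]
opening: 0.0322
```

Run:
```python
from h import *
go(.4545,.266,.003,-3.6)
```

```text
t 16.45 P [455.5 266.    3. ] yaw -3.5 turn [-0.1 -0.1  0.1] shift now-axes [-1.   0.1 -0. ] shift after-turn [-1.   0.1 -0. ] op 32.2 F [0.1 0.  0.2]
```

step_arm --series '[[[-1,0,0,0,0,0,0],[-1,0,0,0,0,0,0],[-1,0,0,0,0,0,0],[-1,0,0,0,0,0,0],[-1,0,0,0,0,0,0],[-1,0,0,-10,0,0,0],[-1,0,0,-20,0,0,0],[-1,0,0,-30,0,0,0],[-1,0,0,-40,0,0,0],[-1,0,0,-40,0,0,0]]]' --force 35

```text
clock: 17.45
position: [0.4501, 0.2633, 0.1432]
orientation: [[0.998, -0.06, -0.012], [-0.06, -0.998, -0.004], [-0.011, 0.004, -1.0]]
ft_force: [1.6, 0.1, -0.9]
opening: 0.0158
```

Run:
```python
from h import *
p=shot('wrist','w10')
go(.551,-.048,.13,-5.2)
```

```text
t 17.5 P [453.7 265.9 150.1] yaw -3.4 turn [0.  0.1 1.8] shift now-axes [115.8 307.6  20. ] shift after-turn [125.3 303.8  20.1] op 16.1 F [1.3 2.5 3.2]
```

View pics/w10.png

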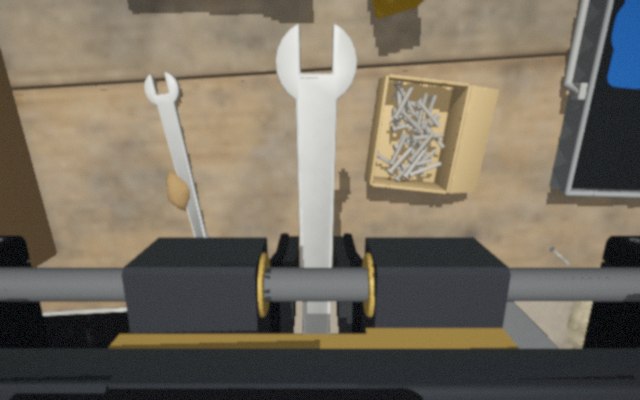

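step_arm --series '[[[-1,0,0,0,0,0,1.8],[-1,18,43,0,0,0,0],[-1,18,43,0,0,0,0],[-1,18,43,0,0,0,0],[-1,18,43,0,0,0,0],[-1,18,43,0,0,0,0],[-1,18,43,0,0,0,0],[-1,18,30,0,0,0,0],[-1,0,0,0,0,0,0],[-1,0,0,0,0,0,0]]]'

```text
clock: 18.5
position: [0.5515, -0.0407, 0.1466]
orientation: [[0.995, -0.095, -0.005], [-0.095, -0.995, 0.003], [-0.006, -0.002, -1.0]]
ft_force: [0.3, 1.1, -1.5]
opening: 0.016
```

Run:
```python
from h import *
go(.551,-.048,.07,-5.2)
```

```text
t 18.5 P [551.5 -40.7 146.6] yaw -5.5 turn [-0.1  0.3 -0.3] shift now-axes [ 0.6  7.5 76.6] shift after-turn [ 0.2  7.3 76.6] op 16.0 F [ 0.3  1.1 -1.5]
```

step_arm --series '[[[-1,0.2,7.3,0,0,0.3,-0.3],[-1,0,0,25,0,0,0],[-1,0,0,25,0,0,0],[-1,0,0,25,0,0,0],[-1,0,0,10,0,0,0],[-1,0,0,0,0,0,0],[-1,0,0,0,0,0,0],[-1,0,0,0,0,0,0],[-1,0,0,0,0,0,0],[-1,0,0,0,0,0,0]]]'

```text
clock: 19.5
position: [0.5511, -0.0413, 0.0626]
orientation: [[0.997, -0.078, 0.005], [-0.078, -0.997, 0.002], [0.005, -0.002, -1.0]]
ft_force: [-0.2, -0.4, -1.7]
opening: 0.0162
```

Run:
```python
from h import *
p=shot('wrist','w11');q=shot('scene','s11');cv2.imwrite('pics/s11c.png',cv2.resize(q['frame'][130:260,230:420,::-1],None,fx=4,fy=4))
inlays(p)
go(.551,-.048,.03,-5.2)
```

```text
tape 0.8 [148.   0. 274. 255.] rect [607.5   9.9] [ 62. 139.] 84.9 blue [array([572.1,  13.2]), array([54.5, 53.2]), np.float64(84.1)]
wrench 0.89 [268.   3. 392. 334.] rect [575.6 -49. ] [ 62. 194.] 84.9 blue [array([568. , -49.1]), array([ 55.4, 191.9]), np.float64(84.2)]
torch 0.9 [476.   0. 637. 348.] rect [ 560.1 -171.3] [ 63. 202.] 84.9 blue [array([ 541.1, -172.4]), array([ 50.4, 156.2]), np.float64(86.6)]
t 19.8 P [550.4 -41.3  61.6] yaw -4.5 turn [-0.1 -0.2  0.7] shift now-axes [ 1.   6.7 31.6] shift after-turn [ 1.2  6.6 31.6] op 16.1 F [-0.7 -0.  -1.5]
```

View pics/w11.png

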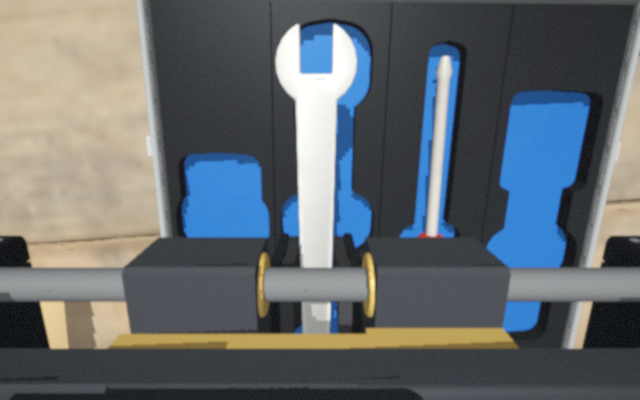

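View pics/s11c.png

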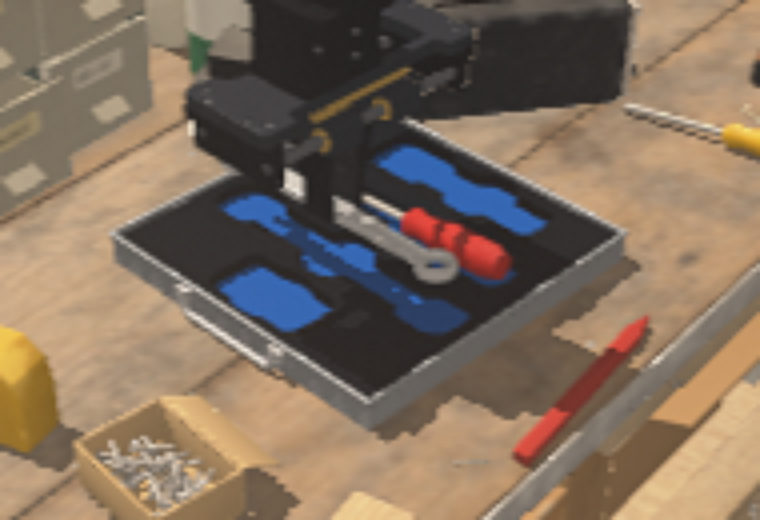

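step_arm --series '[[[-1,1.2,6.6,0,0,-0.2,0.7],[-1,0,0,0,0,0,0],[-1,0,0,0,0,0,0],[-1,0,0,10,0,0,0],[-1,0,0,10,0,0,0],[-1,0,0,0,0,0,0],[-1,0,0,0,0,0,0],[-1,0,0,0,0,0,0],[-1,0,0,0,0,0,0],[-1,0,0,0,0,0,0]]]'

```text
clock: 20.8
position: [0.5504, -0.0485, 0.0388]
orientation: [[0.996, -0.091, -0.002], [-0.091, -0.996, 0.003], [-0.002, -0.003, -1.0]]
ft_force: [0.1, 0.7, -1.6]
opening: 0.0163
```

Run:
```python
from h import *
p=shot('wrist','w12')
go(.551,-.048,.016,-5.2)
```

```text
t 20.85 P [550.4 -48.5  38.9] yaw -5.2 turn [-0.2  0.1 -0. ] shift now-axes [ 0.6 -0.5 22.9] shift after-turn [ 0.5 -0.5 22.9] op 16.0 F [-0.1  0.5 -1.5]
```

View pics/w12.png

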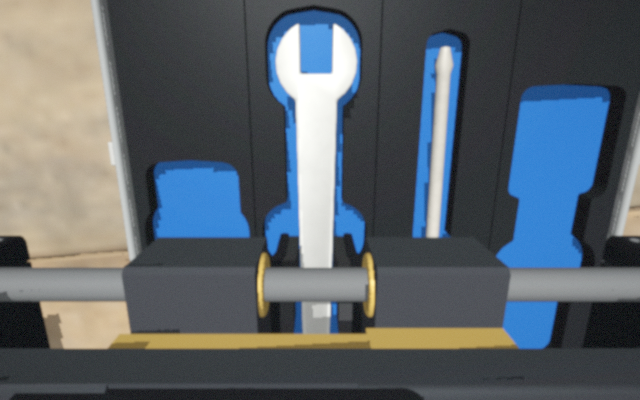

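step_arm --series '[[[-1,0.5,-0.5,10,0,0,0],[-1,0,0,8,0,0,0],[-1,0,0,5,0,0,0],[-1,0,0,1,0,0,0],[-1,0,0,0,0,0,0],[-1,0,0,0,0,0,0],[-1,0,0,0,0,0,0],[-1,0,0,0,0,0,0],[-1,0,0,0,0,0,0],[-1,0,0,0,0,0,0]]]'

```text
clock: 21.85
position: [0.552, -0.0482, 0.0155]
orientation: [[0.996, -0.091, -0.001], [-0.091, -0.996, 0.001], [-0.001, -0.001, -1.0]]
ft_force: [-1.8, -0.1, 2.1]
opening: 0.0159
```

Run:
```python
from h import *
go(.551,-.048,.015,-5.2)
```

```text
t 21.85 P [552.  -48.2  15.5] yaw -5.2 turn [-0.   0.1 -0. ] shift now-axes [-1.1 -0.1  0.5] shift after-turn [-1.1 -0.1  0.5] op 15.9 F [-1.8 -0.1  2.1]
```

step_arm --series '[[[-0.5,0,0,0,0,0,0],[-0.5,0,0,0,0,0,0],[-0.5,0,0,0,0,0,0],[-0.5,0,0,-10,0,0,0],[-0.5,0,0,-10,0,0,0],[-0.5,0,0,-35,0,0,0],[-0.3,0,0,-45,0,0,0],[-0.1,0,0,-45,0,0,0],[-0.1,0,0,-40,0,0,0],[-0.1,0,0,-5,0,0,0]]]'

```text
clock: 22.85
position: [0.5516, -0.0475, 0.2153]
orientation: [[0.996, -0.09, -0.001], [-0.09, -0.996, 0.002], [-0.001, -0.002, -1.0]]
ft_force: [0.7, 0.2, 0.3]
opening: 0.038
```

Run:
```python
from h import *
p=shot('wrist','w13')
seg(p,'wrench_long_grip',.016);seg(p,'driver_red_grip',.0255);inlays(p)
go(.52,.31,.2,0)
```

```text
wrench_long_grip 0.79 [301.  66. 335. 269.] 3235 rect [552.  -47.8] [ 33. 203.] 84.9 axdeg 174.7
driver_red_grip 0.94 [362.  76. 391. 254.] 1918 rect [ 552.8 -107.4] [ 26. 175.] 86.8 axdeg 176.4
tape 0.66 [215.  45. 291. 265.] rect [568.7  13.8] [ 63. 219.] 84.9 blue [array([557.3,  14.7]), array([55.8, 83.6]), np.float64(84.8)]
wrench 0.84 [282.  49. 352. 266.] rect [562.6 -47.7] [ 64. 221.] 85.0 blue [array([556.1, -47.9]), array([ 56.8, 216.7]), np.float64(83.7)]
driver 0.64 [345.  46. 418. 268.] rect [ 557.2 -109. ] [ 63. 218.] 84.8 blue [array([ 550.2, -117. ]), array([ 56.6, 192.2]), np.float64(77.5)]
torch 0.69 [400.  43. 486. 248.] rect [ 562.9 -171.9] [ 64. 197.] 84.8 blue [array([ 545.6, -171.9]), array([ 54.8, 148.1]), np.float64(85.4)]
t 23.2 P [547.3 -47.7 206.6] yaw -5.1 turn [-0.3  0.8 -5.1] shift now-axes [ -59.1 -353.8    8.9] shift after-turn [ -27.3 -357.7    6.6] op 39.0 F [ 0.2 -0.  -0.1]
```

View pics/w13.png

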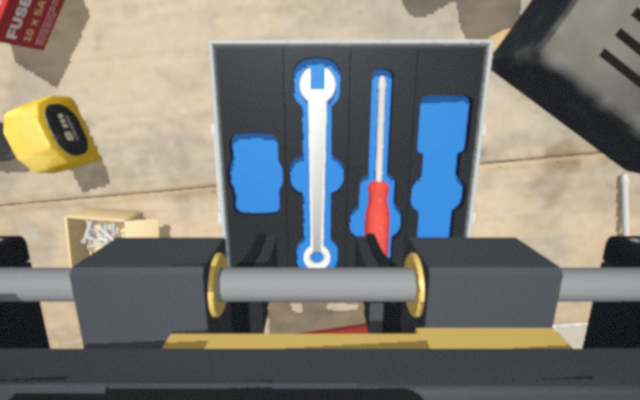

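Run:
```python
from h import *
print(np.round(state()['q'],2))
t=shot('top','t13'); seg(t,'torch_grip',.0165); seg(t,'tape_grip',.032)
go(.60,.36,.27,-90)
cv2.imwrite('pics/t13c.png',cv2.resize(t['frame'][40:260,60:300,::-1],None,fx=2.7,fy=2.7))
```

```text
[ 0.61  0.17 -0.63  1.69  0.1   1.32 -1.7 ]
tape_grip 0.71 [243. 142. 260. 168.] 334 rect [611.6 199.3] [73. 44.] 9.2 axdeg -167.4
t 23.35 P [547.8 -47.7 207.4] yaw -5.1 turn [ 0.4  0.8 84.9] shift now-axes [  14.6 -411.   -61.3] shift after-turn [-407.7  -52.2  -62.6] op 39.4 F [0.1 0.  0.5]
```

View pics/t13c.png

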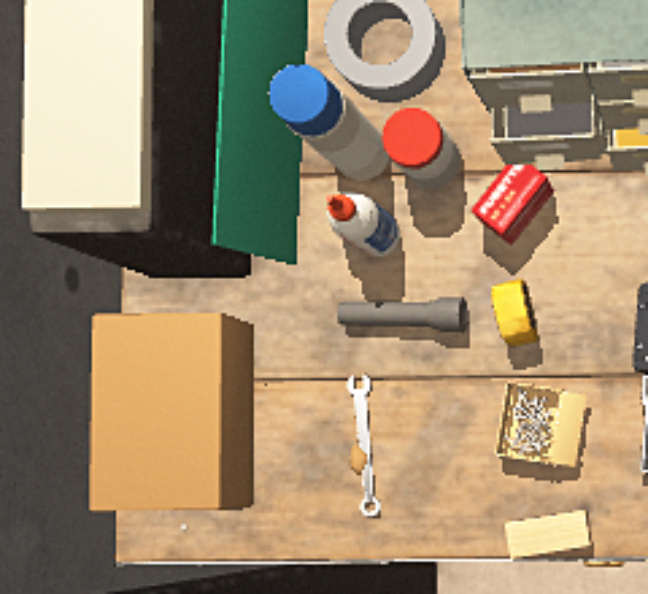

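step_arm --series '[[[-0.1,0,0,-10,0,0.8,8.5],[-0.1,0,0,-10,0,0,8.5],[-0.1,0,0,-10,0,0,8.5],[-0.1,0,0,-10,0,0,8.5],[-0.1,0,0,-10,0,0,8.5],[-0.1,0,0,-10,0,0,8.5],[-0.1,0,0,0,0,0,8.5],[-0.1,0,0,0,0,0,8.5],[-0.1,0,0,0,0,0,8.5],[-0.1,0,0,0,0,0,8.5]]]'

```text
clock: 24.35
position: [0.5451, -0.0519, 0.2456]
orientation: [[0.379, -0.924, -0.045], [-0.925, -0.38, 0.009], [-0.026, 0.038, -0.999]]
ft_force: [-0.5, -0.1, -0.2]
opening: 0.0395
```

step_arm --series '[[[0,-45,-6,0,0,0,0],[0,-45,-6,0,0,0,0],[0,-45,-6,0,0,0,0],[0,-45,-6,0,0,0,0],[0,-45,-6,0,0,0,0],[0,-45,-6,0,0,0,0],[0,-45,-6,0,0,0,0],[0,-45,-6,0,0,0,0],[0,-30,0,0,0,0,0],[0,0,0,0,0,0,0]]]'

```text
clock: 25.35
position: [0.5197, 0.1818, 0.2201]
orientation: [[0.449, -0.884, -0.129], [-0.89, -0.455, 0.02], [-0.076, 0.106, -0.991]]
ft_force: [-0.2, 0.1, 0.3]
opening: 0.0436
```

Run:
```python
from h import *
go(.60,.36,.27,-90);print(np.round(state()['q'],2))
p=shot('wrist','w14');seg(p,'torch_grip',.0165);seg(p,'tape_grip',.032)
```

```text
t 25.35 P [519.7 181.8 220.1] yaw -63.2 turn [ 7.   2.8 26.9] shift now-axes [-126.4 -146.7  -56.4] shift after-turn [-178.2  -80.3  -49.9] op 43.6 F [-0.2  0.1  0.3]
[-1.31  0.4   1.23  1.64 -0.41  1.51 -2.69]
torch_grip 0.72 [146. 177. 196. 235.] 2261 rect [616.  287.5] [75. 41.] 87.1 axdeg 84.2
torch_grip 0.52 [261. 310. 325. 332.] 640 rect [436.1 360.9] [79. 21.] 10.1 axdeg -173.8
tape_grip 0.72 [154. 107. 240. 166.] 3613 rect [613.8 200.8] [69. 46.] 13.2 axdeg -163.3
```

View pics/w14.png

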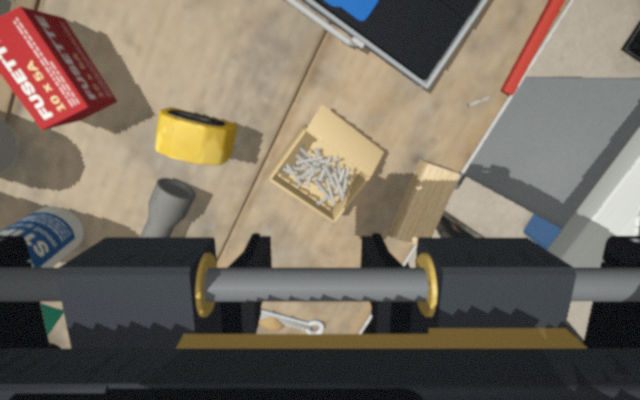

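step_arm --series '[[[0,0,0,-10,0,0,-8.5],[0,0,0,-10,0,0,-8.5],[0,0,0,-10,0,0,-8.5],[0,0,0,-10,0,0,-8.5],[0,0,0,-10,0,0,-8.5],[0,0,0,-10,0,0,-8.5],[0,0,0,0,0,0,-8.5],[0,0,0,0,0,0,-8.5],[0,0,0,0,0,0,-8.5],[0,0,0,0,0,0,-8.5]]]'

```text
clock: 26.5
position: [0.5322, 0.1448, 0.2886]
orientation: [[0.92, 0.375, -0.117], [0.38, -0.924, 0.029], [-0.098, -0.071, -0.993]]
ft_force: [0.0, -0.4, -1.2]
opening: 0.0434
```

Run:
```python
from h import *
go(.60,.29,.27,90);print(np.round(state()['q'],2))
```

```text
t 26.5 P [532.2 144.8 288.6] yaw 22.5 turn [ -6.9   2.5 -67.7] shift now-axes [ 119.3 -107.5   14.7] shift after-turn [145.2  67.8  18.6] op 43.4 F [ 0.  -0.4 -1.2]
[-1.08  0.24  0.96  1.53 -0.24  1.58 -1.29]
```

step_arm --series '[[[0,0,0,0,-0.9,0.3,-8.4],[0,0,0,0,-0.9,0.3,-8.4],[0,0,0,0,-0.9,0.3,-8.4],[0,0,0,0,-0.9,0.3,-8.4],[0,0,0,0,-0.9,0.3,-8.4],[0,0,0,0,-0.9,0.3,-8.4],[0,0,0,0,-0.9,0.3,-8.4],[0,0,0,0,-0.9,0.3,-8.4],[0,0,0,0,0,0,-2],[0,0,0,0,0,0,0]]]'

```text
clock: 27.5
position: [0.5351, 0.1123, 0.2933]
orientation: [[-0.034, 0.999, 0.017], [0.999, 0.034, 0.002], [0.001, 0.017, -1.0]]
ft_force: [0.0, -0.4, -0.3]
opening: 0.0434
```

Run:
```python
from h import *
go(.60,.29,.27,90);print(np.round(state()['q'],2))
```

```text
t 27.5 P [535.1 112.3 293.3] yaw 91.9 turn [ 0.9 -0.1  1.9] shift now-axes [175.4  70.4  24.7] shift after-turn [177.7  64.9  23.3] op 43.4 F [ 0.  -0.4 -0.3]
[-1.05  0.06  0.84  1.64 -0.04  1.45 -0.17]
```

step_arm --series '[[[0,42,16,0,0.9,0,1.9],[0,42,16,0,0,0,0],[0,42,16,0,0,0,0],[0,42,16,0,0,0,0],[0,0,0,0,0,0,0],[0,0,0,0,0,0,0],[0,0,0,0,0,0,0],[0,0,0,0,0,0,0],[0,0,0,0,0,0,0],[0,0,0,0,0,0,0]]]'

```text
clock: 28.5
position: [0.6057, 0.2652, 0.2983]
orientation: [[0.038, 0.999, 0.006], [0.999, -0.038, 0.005], [0.005, 0.006, -1.0]]
ft_force: [0.3, 0.1, 0.3]
opening: 0.0433
```

Run:
```python
from h import *
go(.616,.315,.12,90);print(np.round(state()['q'],2))
p=shot('wrist','w15');seg(p,'torch_grip',.0165);seg(p,'tape_grip',.032)
```

```text
t 28.5 P [605.7 265.2 298.3] yaw 87.8 turn [ 0.3 -0.3 -2.2] shift now-axes [ 49.2   7.3 178.6] shift after-turn [ 49.8  10.3 178.3] op 43.3 F [0.3 0.1 0.3]
[-1.02  0.39  0.79  1.33 -0.27  1.53 -0.3 ]
torch_grip 0.63 [308.  44. 336. 169.] 3116 rect [613.9 328.6] [ 40. 144.] 1.1 axdeg 87.9
tape_grip 0.91 [296. 191. 352. 242.] 2085 rect [616.1 199.8] [68. 54.] 10.4 axdeg -163.3
```

View pics/w15.png

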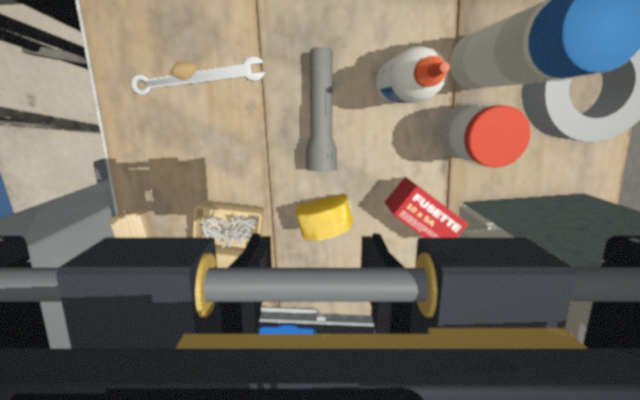

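Run:
```python
from h import *
p=get_image('wrist');m=cut_out(p,'torch_grip')[0]['pixels']
w=[]
for v in range(44,172,4):
    u=np.nonzero(m[v])[0]
    if len(u): w.append((*(ray(p,[(u.mean(),v)],.0165)[0,:2]*1000),len(u)))
w=np.array(w); print(np.round(w).astype(int).tolist())
s=w[(w[:,1]>310)&(w[:,1]<390)];k=np.polyfit(s[:,1],s[:,0],1);print(k,np.polyval(k,[310,320,346]))
print('bottle',np.round(ray(p,[(378,90),(395,101),(410,103)],0),3)[:,:2].tolist(), np.round(ray(p,[(378,85),(400,102)],.05),3)[:,:2].tolist(),'lid',np.round(ray(p,[(464,135),(497,166)],.1),3)[:,:2].tolist())
```

```text
[[618, 399, 18], [618, 395, 23], [618, 391, 23], [618, 386, 23], [618, 382, 23], [618, 378, 23], [618, 373, 23], [618, 369, 25], [617, 364, 24], [617, 360, 24], [616, 355, 24], [617, 351, 24], [617, 346, 24], [617, 342, 24], [617, 337, 24], [616, 333, 23], [616, 328, 23], [615, 323, 22], [615, 319, 22], [615, 314, 22], [615, 309, 22], [615, 304, 22], [615, 300, 23], [614, 295, 26], [614, 290, 28], [614, 285, 32], [614, 280, 32], [614, 275, 31], [614, 270, 31], [614, 265, 31], [614, 260, 31]]
[3.72841947e-02 6.03756214e+02] [615.31431396 615.6871559  616.65654497]
bottle [[0.687, 0.351], [0.708, 0.337], [0.727, 0.334]] [[0.678, 0.355], [0.703, 0.336]] lid [[0.755, 0.302], [0.791, 0.27]]
```

```bash
cat >> h.py <<'E'
def gt(x,y,z,yaw,tilt,back=0):
    s=state(); R=np.array(s['orientation']); P=np.array(s['position'])
    c,sn=np.cos(np.radians(yaw)),np.sin(np.radians(yaw))
    T=np.array([[c,sn,0],[sn,-c,0],[0,0,-1.]])@cv2.Rodrigues(np.radians([tilt,0,0.]))[0]
    g=np.array([x,y,z])-T[:,2]*back
    print('P',np.round(P*1000,1),'turn',np.round(np.degrees(cv2.Rodrigues(R.T@T)[0].ravel()),1),'shift-now',np.round(R.T@(g-P)*1000,1),'after',np.round(T.T@(g-P)*1000,1),'op',round(s['opening']*1000,1),'F',np.round(s['ft_force'],1),'t',s['clock'])
E
python3 - <<'E'
from h import *
gt(.6167,.316,.0105,84,-12,.12)
E
```

```text
P [605.6 266.4 297.8] turn [-11.7  -0.7   3.8] shift-now [ 50.8 -16.6 170.1] after [ 50.5 -54.1 162.3] op 43.2 F [-0.1  0.6  0.1] t 28.75
```

step_arm --series '[[[-0.17,0,0,0,-5.9,-0.3,1.9],[-0.17,0,0,0,-5.9,-0.3,1.9],[-0.17,25,-27,0,0,0,0],[-0.17,25,-27,0,0,0,0],[-0.17,0,0,40,0,0,0],[-0.17,0,0,40,0,0,0],[-0.17,0,0,40,0,0,0],[-0.17,0,0,20,0,0,0],[-0.17,0,0,0,0,0,0],[-0.17,0,0,0,0,0,0]]]'

```text
clock: 29.75
position: [0.5877, 0.3241, 0.1446]
orientation: [[0.102, 0.971, 0.217], [0.995, -0.101, -0.017], [0.005, 0.217, -0.976]]
ft_force: [-0.5, 0.2, -1.3]
opening: 0.0362
```

Run:
```python
from h import *
gt(.6167,.316,.0105,84,-12,.05)
p=shot('wrist','w16');q=shot('scene','s16')
cv2.imwrite('pics/s16c.png',cv2.resize(q['frame'][160:350,60:330,::-1],None,fx=2.9,fy=2.9))
```

```text
P [587.7 324.1 144.6] turn [ 0.6 -0.3  0.1] shift-now [-5.5  0.4 87.3] after [-5.   1.2 87.3] op 36.2 F [-0.5  0.2 -1.3] t 29.75
```

View pics/w16.png

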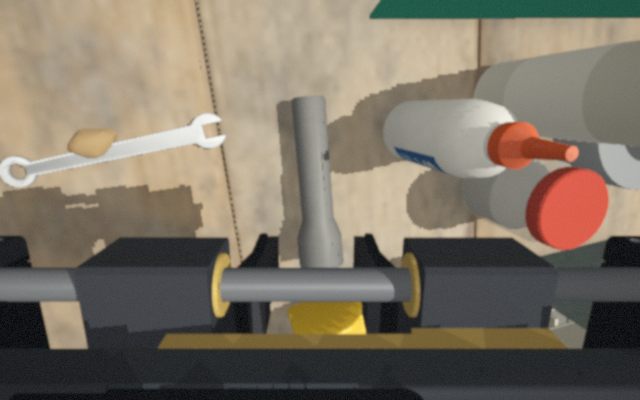

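View pics/s16c.png

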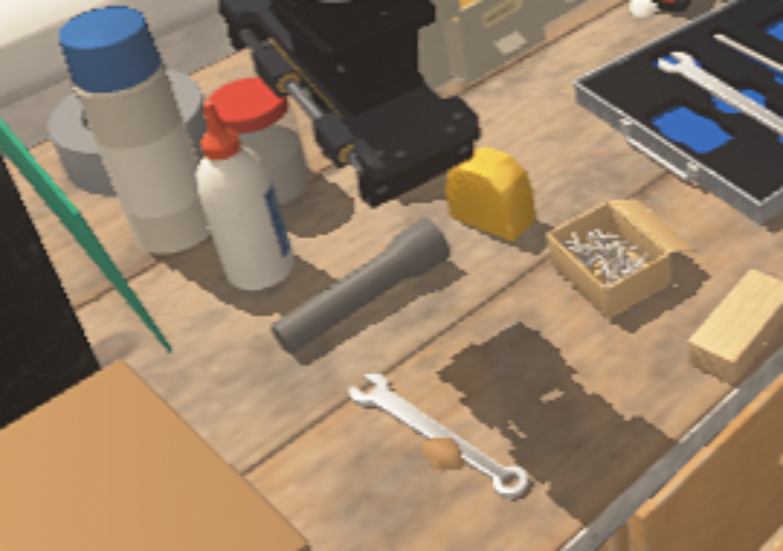

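step_arm --series '[[[-0.17,-5,1.2,0,0.6,-0.3,0],[-0.17,0,0,30,0,0,0],[-0.17,0,0,30,0,0,0],[-0.17,0,0,25,0,0,0],[-0.17,0,0,5,0,0,0],[-0.17,0,0,0,0,0,0],[-0.17,0,0,0,0,0,0],[-0.17,0,0,0,0,0,0],[-0.17,0,0,0,0,0,0],[-0.17,0,0,0,0,0,0]]]'

```text
clock: 30.85
position: [0.6161, 0.3232, 0.0727]
orientation: [[0.1, 0.97, 0.223], [0.995, -0.103, -0.002], [0.02, 0.222, -0.975]]
ft_force: [0.1, -0.3, -0.4]
opening: 0.0362
```

Run:
```python
from h import *
gt(.6167,.316,.0105,84,-12,.0)
p=shot('wrist','w17');q=shot('scene','s17')
cv2.imwrite('pics/s17c.png',cv2.resize(q['frame'][160:350,60:330,::-1],None,fx=2.9,fy=2.9))
```

```text
P [616.1 323.2  72.7] turn [ 0.8 -1.2 -0. ] shift-now [ -8.4 -12.4  60.8] after [ -7.1 -11.6  61.1] op 36.2 F [ 0.1 -0.3 -0.4] t 30.85
```

View pics/w17.png

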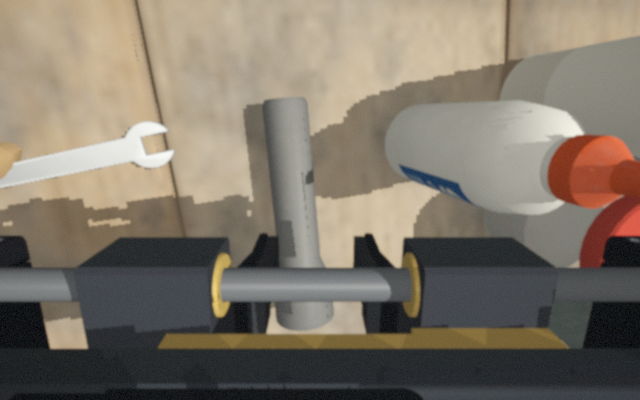

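View pics/s17c.png

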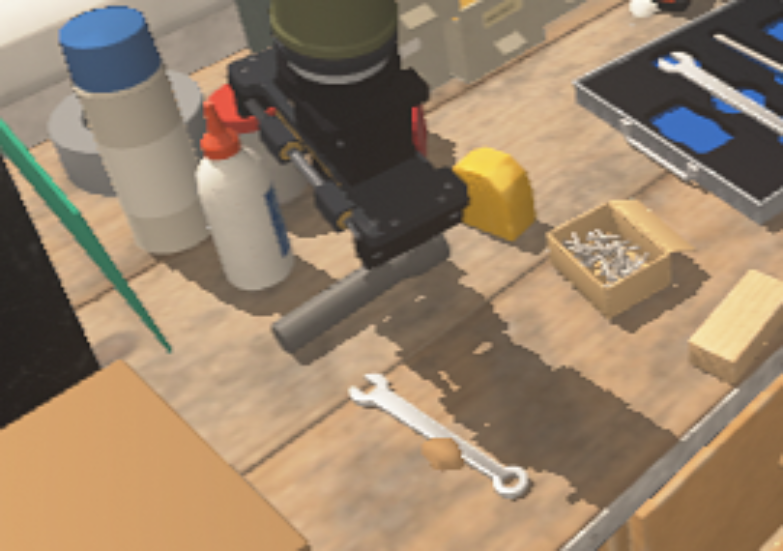

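step_arm --series '[[[-0.17,-7,-11.6,0,0.8,-1.2,0],[-0.17,0,0,0,0,0,0],[-0.17,0,0,0,0,0,0],[-0.17,0,0,15,0,0,0],[-0.17,0,0,15,0,0,0],[-0.17,0,0,0,0,0,0],[-0.17,0,0,0,0,0,0],[-0.17,0,0,0,0,0,0],[-0.17,0,0,0,0,0,0],[-0.17,0,0,0,0,0,0]]]'

```text
clock: 31.95
position: [0.6089, 0.3154, 0.036]
orientation: [[0.106, 0.973, 0.203], [0.994, -0.102, -0.026], [-0.004, 0.205, -0.979]]
ft_force: [0.7, -0.4, -0.1]
opening: 0.0363
```

Run:
```python
from h import *
gt(.6167,.316,.0105,84,-12,.0)
p=shot('wrist','w18');q=shot('scene','s18')
cv2.imwrite('pics/s18c.png',cv2.resize(q['frame'][160:350,60:330,::-1],None,fx=2.9,fy=2.9))
```

```text
P [608.9 315.4  36. ] turn [-0.2  0.2 -0. ] shift-now [ 1.5  2.3 26.5] after [ 1.4  2.2 26.5] op 36.3 F [ 0.7 -0.4 -0.1] t 31.95
```

View pics/w18.png

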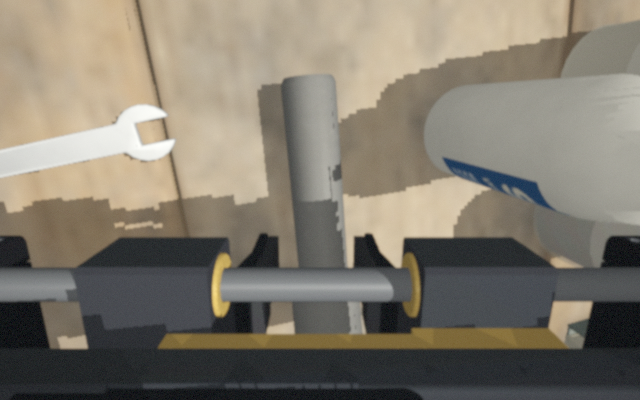

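View pics/s18c.png

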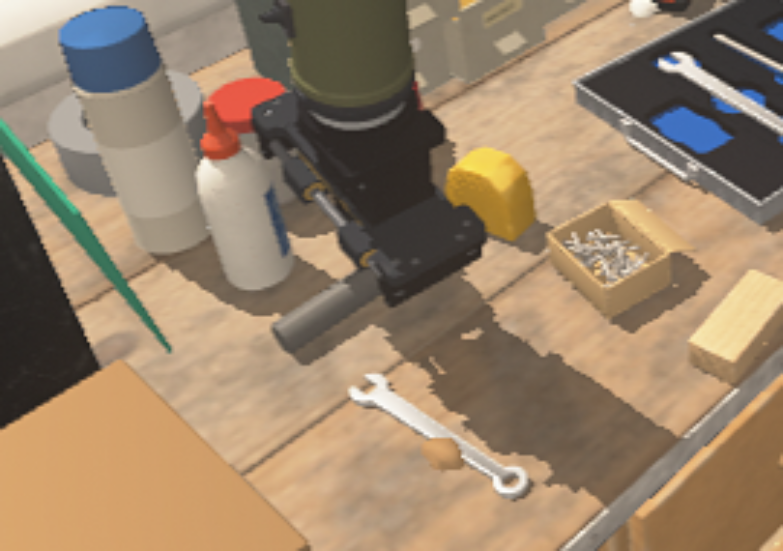

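step_arm --series '[[[-0.17,1.4,2.2,8,0,0,0],[-0.17,0,0,0,0,0,0],[-0.17,0,0,8,0,0,0],[-0.17,0,0,0,0,0,0],[-0.17,0,0,8,0,0,0],[-0.17,0,0,0,0,0,0],[-0.17,0,0,0,0,0,0],[-0.17,0,0,0,0,0,0],[-0.17,0,0,0,0,0,0],[-0.17,0,0,0,0,0,0]]]'

```text
clock: 33.05
position: [0.6168, 0.3164, 0.0112]
orientation: [[0.105, 0.973, 0.204], [0.994, -0.102, -0.025], [-0.004, 0.205, -0.979]]
ft_force: [0.3, 0.0, 0.6]
opening: 0.0364
```

Run:
```python
from h import *
gt(.6167,.316,.0105,84,-12,.0)
```

```text
P [616.8 316.4  11.2] turn [-0.2  0.2  0. ] shift-now [-0.4 -0.2  0.6] after [-0.4 -0.2  0.6] op 36.4 F [0.3 0.  0.6] t 33.05
```

Grip, then lift back along the tool axis.

step_arm --series '[[[-1,0,0,0,0,0,0],[-1,0,0,0,0,0,0],[-1,0,0,0,0,0,0],[-1,0,0,0,0,0,0],[-1,0,0,0,0,0,0],[-1,0,0,-10,0,0,0],[-1,0,0,-20,0,0,0],[-1,0,0,-30,0,0,0],[-1,0,0,-30,0,0,0],[-1,0,0,-30,0,0,0]]]'

```text
clock: 34.05
position: [0.588, 0.3166, 0.1284]
orientation: [[0.107, 0.975, 0.195], [0.994, -0.103, -0.033], [-0.012, 0.197, -0.98]]
ft_force: [0.3, 0.3, -0.7]
opening: 0.0259
```

Run:
```python
from h import *
p=shot('wrist','w19')
go(.56,.25,.22,174.8); print(np.round(state()['q'],2))
```

```text
t 34.1 P [590.2 318.6 134.3] yaw 83.9 turn [  8.9   9.5 -90.6] shift now-axes [-71.9  -5.  -88.2] shift after-turn [ 23.9 -71.  -85.7] op 26.1 F [1.8 0.9 2.6]
[-1.24  0.38  0.78  1.69 -0.16  1.01 -0.55]
```

View pics/w19.png

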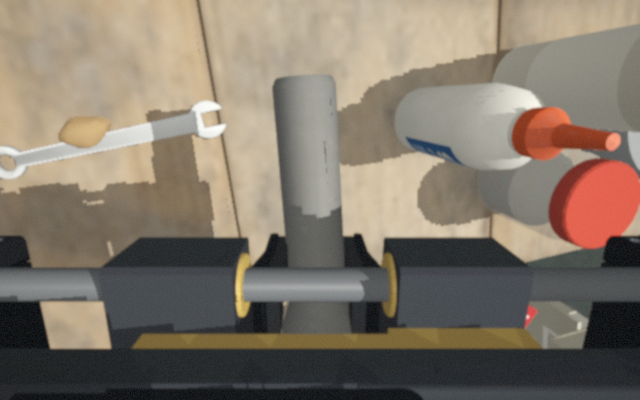

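step_arm --series '[[[-1,0,0,-30,0,0,0],[-1,0,0,-30,0,0,0],[-1,-20,0,-30,0,0,0],[-1,-40,0,0,0,0,0],[-1,-40,0,0,0,0,0],[-1,-40,0,0,0,0,0],[-1,-40,0,0,0,0,0],[-1,0,0,0,0,0,0],[-1,0,0,0,0,0,0],[-1,0,0,0,0,0,0]]]'

```text
clock: 35.1
position: [0.5518, 0.1364, 0.2324]
orientation: [[0.107, 0.973, 0.204], [0.994, -0.107, -0.014], [0.008, 0.205, -0.979]]
ft_force: [-0.7, -0.2, -0.8]
opening: 0.0255
```

Run:
```python
from h import *
go(.52,-.17,.2,170.8); print(np.round(state()['q'],2))
```

```text
t 35.1 P [551.8 136.4 232.4] yaw 83.8 turn [  9.8   8.6 -86.7] shift now-axes [-308.3   -4.9   29.6] shift after-turn [ -17.6 -307.6   32.4] op 25.5 F [-0.7 -0.2 -0.8]
[-1.27 -0.05  0.91  1.84  0.14  1.14 -0.51]
```

step_arm --series '[[[-1,0,0,0,1,0.9,-8.5],[-1,0,0,0,1,0.9,-8.5],[-1,0,0,0,1,0.9,-8.5],[-1,0,0,0,1,0.9,-8.5],[-1,0,0,0,1,0.9,-8.5],[-1,0,0,0,1,0.9,-8.5],[-1,0,0,0,1,0.9,-8.5],[-1,0,0,0,1,0.9,-8.5],[-1,0,0,0,1,0.9,-8.5],[-1,0,0,0,1,0.9,-8.5]]]'

```text
clock: 36.1
position: [0.551, 0.1512, 0.2304]
orientation: [[-0.983, 0.182, -0.006], [0.182, 0.983, 0.002], [0.006, 0.001, -1.0]]
ft_force: [-0.3, 0.1, -0.1]
opening: 0.0257
```

Run:
```python
from h import *
go(.52,-.17,.2,170.8); print(np.round(state()['q'],2))
```

```text
t 36.1 P [551.  151.2 230.4] yaw 169.5 turn [ 0.1 -0.3 -1.3] shift now-axes [ -28.  -321.5   29.8] shift after-turn [ -20.8 -322.    30.4] op 25.7 F [-0.3  0.1 -0.1]
[-1.11  0.21  0.92  1.66 -0.17  1.36  1.22]
```

step_arm --series '[[[-1,0,0,0,0,0,-1.3],[-1,-7,-43,0,0,0,0],[-1,-7,-43,0,0,0,0],[-1,-7,-43,0,0,0,0],[-1,-7,-43,0,0,0,0],[-1,-7,-43,0,0,0,0],[-1,-7,-43,0,0,0,0],[-1,-7,-43,0,0,0,0],[-1,0,0,0,0,0,0],[-1,0,0,0,0,0,0]]]'

```text
clock: 37.1
position: [0.5557, -0.1524, 0.2276]
orientation: [[-0.987, 0.16, -0.002], [0.16, 0.987, -0.004], [0.001, -0.004, -1.0]]
ft_force: [0.2, 0.9, -0.8]
opening: 0.0262
```

Run:
```python
from h import *
go(.552,-.172,.1,170.8); print(np.round(state()['q'],2))
p=shot('wrist','w20');inlays(p,('torch',))
```

```text
t 37.1 P [ 555.7 -152.4  227.6] yaw 170.8 turn [-0.3 -0.1 -0. ] shift now-axes [  0.3 -19.3 127.7] shift after-turn [  0.5 -19.9 127.6] op 26.2 F [ 0.2  0.9 -0.8]
[-0.68  0.26  1.06  1.66 -0.22  1.36  1.83]
torch 0.83 [250.  33. 323. 236.] rect [ 519.  -169.9] [ 62. 197.] 84.2 blue [array([ 558.3, -196.4]), array([  9.5, 113.8]), np.float64(84.6)]
```

View pics/w20.png

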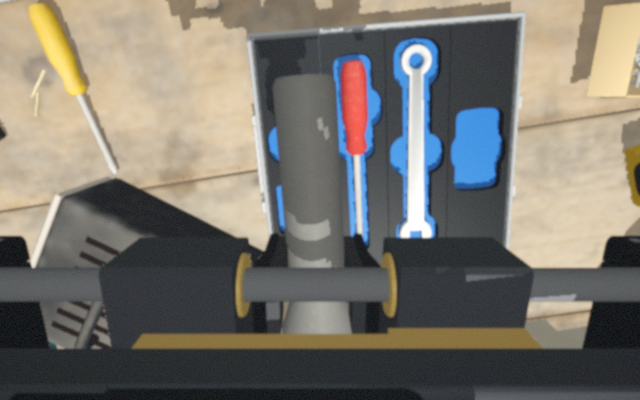

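step_arm --series '[[[-1,0.5,-19.9,0,-0.3,0,0],[-1,0,0,0,0,0,0],[-1,0,0,40,0,0,0],[-1,0,0,40,0,0,0],[-1,0,0,40,0,0,0],[-1,0,0,25,0,0,0],[-1,0,0,0,0,0,0],[-1,0,0,0,0,0,0],[-1,0,0,0,0,0,0],[-1,0,0,0,0,0,0]]]'

```text
clock: 38.2
position: [0.5613, -0.1517, 0.0815]
orientation: [[-0.991, 0.135, 0.007], [0.135, 0.991, 0.007], [-0.006, 0.008, -1.0]]
ft_force: [-0.7, -0.3, -0.2]
opening: 0.026
```

Run:
```python
from h import *
go(.552,-.172,.04,170.8)
p=shot('wrist','w21')
q=shot('scene','s21');cv2.imwrite('pics/s21c.png',cv2.resize(q['frame'][130:260,230:420,::-1],None,fx=4,fy=4))
```

```text
t 38.2 P [ 561.3 -151.7   81.5] yaw 172.2 turn [0.5 0.3 1.4] shift now-axes [  6.7 -21.7  41.3] shift after-turn [  5.9 -21.5  41.5] op 26.0 F [-0.7 -0.3 -0.2]
```

View pics/w21.png

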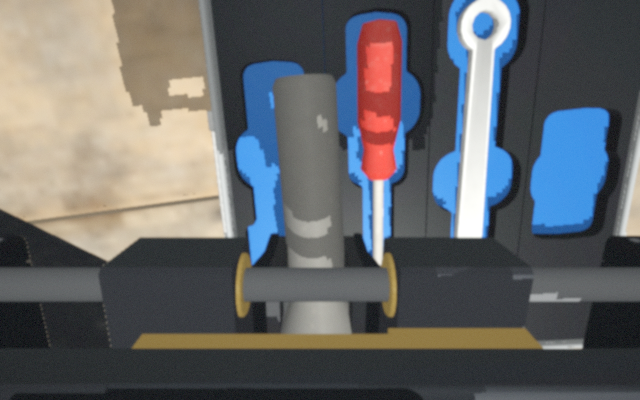

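View pics/s21c.png

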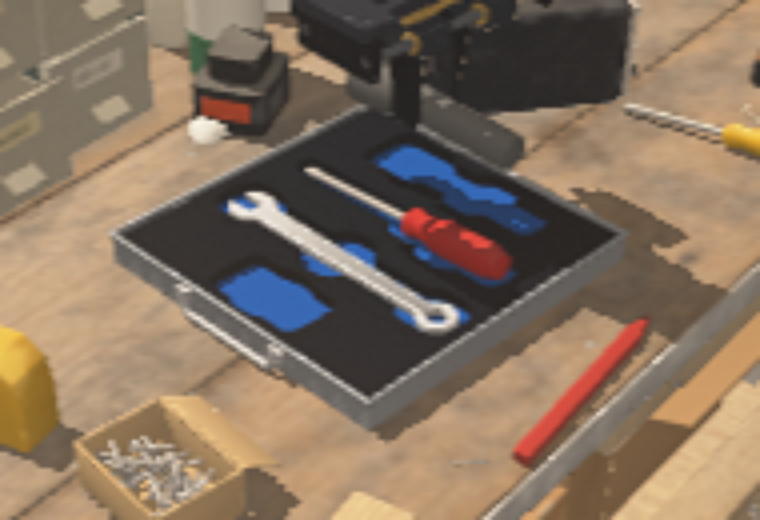

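step_arm --series '[[[-1,0,0,0,0.5,0.3,1.4],[-1,3,-11,0,0,0,0],[-1,3,-10,0,0,0,0],[-1,0,0,0,0,0,0],[-1,0,0,0,0,0,0],[-1,0,0,0,0,0,0],[-1,0,0,0,0,0,0],[-1,0,0,0,0,0,0],[-1,0,0,0,0,0,0],[-1,0,0,0,0,0,0]]]'

```text
clock: 39.3
position: [0.5522, -0.1753, 0.0843]
orientation: [[-0.987, 0.161, 0.006], [0.161, 0.987, -0.0], [-0.006, 0.001, -1.0]]
ft_force: [-0.0, 0.0, -1.9]
opening: 0.0258
```

Run:
```python
from h import *
go(.552,-.172,.04,170.8);print(np.round(state()['q'],2))
p=shot('wrist','w22')
```

```text
t 39.3 P [ 552.2 -175.3   84.3] yaw 170.7 turn [ 0.   0.3 -0.1] shift now-axes [ 1.   3.2 44.3] shift after-turn [ 0.7  3.2 44.3] op 25.8 F [-0.   0.  -1.9]
[-0.55  0.41  0.98  1.83 -0.39  1.1   1.98]
```

View pics/w22.png

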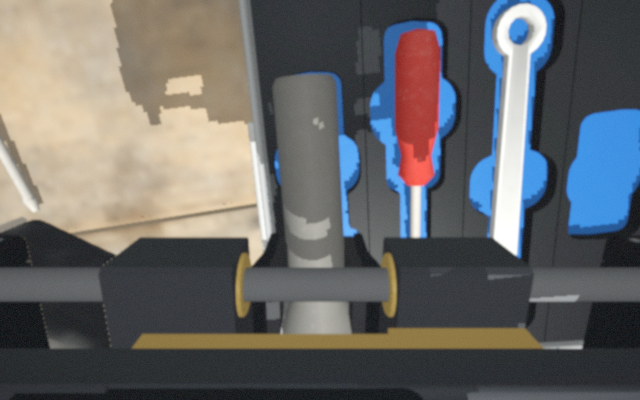

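step_arm --series '[[[-1,0.7,3.2,0,0,0.3,0],[-1,0,0,0,0,0,0],[-1,0,0,15,0,0,0],[-1,0,0,0,0,0,0],[-1,0,0,15,0,0,0],[-1,0,0,0,0,0,0],[-1,0,0,10,0,0,0],[-1,0,0,0,0,0,0],[-1,0,0,0,0,0,0],[-1,0,0,0,0,0,0]]]'

```text
clock: 40.35
position: [0.5512, -0.1712, 0.0394]
orientation: [[-0.987, 0.161, -0.002], [0.161, 0.987, 0.0], [0.002, 0.0, -1.0]]
ft_force: [-1.5, 0.8, -0.9]
opening: 0.0255
```

Run:
```python
from h import *
go(.552,-.172,.03,170.8)
p=shot('wrist','w23')
```

```text
t 40.35 P [ 551.2 -171.2   39.4] yaw 170.8 turn [ 0.  -0.1 -0. ] shift now-axes [-0.9 -0.7  9.4] shift after-turn [-0.9 -0.7  9.4] op 25.5 F [-1.5  0.8 -0.9]
```

View pics/w23.png

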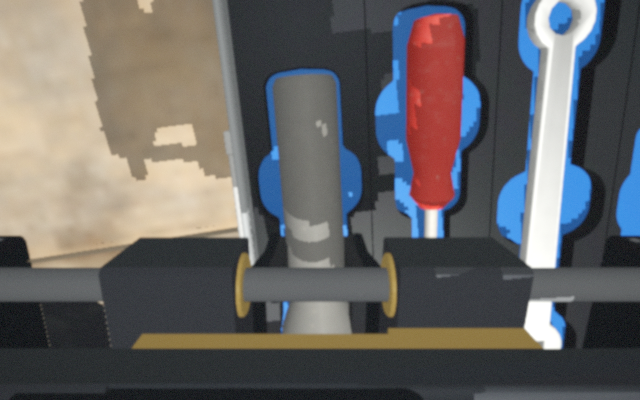

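step_arm --series '[[[-1,-2,-0.7,0,0,0,0],[-1,0,0,0,0,0,0],[-1,0,0,8,0,0,0],[-1,0,0,0,0,0,0],[-1,0,0,6,0,0,0],[-1,0,0,0,0,0,0],[-1,0,0,2,0,0,0],[-1,0,0,0,0,0,0],[-1,0,0,0,0,0,0],[-1,0,0,0,0,0,0]]]'

```text
clock: 41.4
position: [0.5546, -0.1726, 0.0246]
orientation: [[-0.987, 0.161, 0.001], [0.161, 0.987, 0.002], [-0.0, 0.002, -1.0]]
ft_force: [-0.5, 0.5, 0.5]
opening: 0.0264
```

Run:
```python
from h import *
go(.552,-.172,.023,170.8)
p=shot('wrist','w24')
```

```text
t 41.4 P [ 554.6 -172.6   24.6] yaw 170.8 turn [ 0.1  0.  -0. ] shift now-axes [2.7 0.2 1.6] shift after-turn [2.7 0.2 1.6] op 26.4 F [-0.5  0.5  0.5]
```

View pics/w24.png

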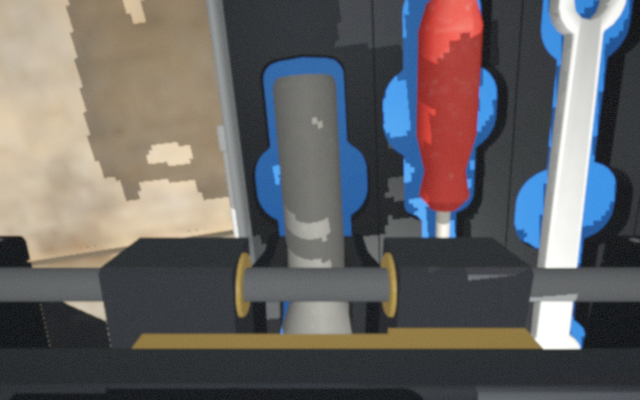

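step_arm --series '[[[-1,1,0,1.5,0,0,0],[-1,0,0,0,0,0,0],[-0.25,0,0,0,0,0,0],[-0.2,0,0,0,0,0,0],[-0.2,0,0,0,0,0,0],[-0.2,0,0,-10,0,0,0],[-0.2,0,0,-30,0,0,0],[-0.2,0,0,-45,0,0,0],[-0.2,0,0,-45,0,0,0],[-0.2,0,0,-45,0,0,0]]]'

```text
clock: 42.45
position: [0.5496, -0.1718, 0.1995]
orientation: [[-0.987, 0.162, -0.011], [0.162, 0.987, 0.001], [0.011, -0.001, -1.0]]
ft_force: [2.4, 0.3, 1.1]
opening: 0.0346
```

Run:
```python
from h import *
p=shot('wrist','w25');seg(p,'torch_grip',.0285);inlays(p,('torch','tape'))
t=get_image('top');seg(t,'tape_grip',.032)
go(.61,.2,.25,105);print(np.round(state()['q'],2))
```

```text
torch_grip 0.78 [295.  98. 333. 252.] 4846 rect [ 545.9 -176.4] [ 39. 149.] 85.2 axdeg 174.0
torch 0.63 [267.  34. 355. 266.] rect [ 529.9 -170.2] [ 62. 219.] 84.9 blue [array([ 540.3, -171.6]), array([ 56.4, 154.7]), np.float64(83.1)]
tape 0.72 [472.  19. 557. 256.] rect [546.6  14.4] [ 64. 219.] 85.0 blue [array([558. ,  16.2]), array([52. , 84.8]), np.float64(82.0)]
tape_grip 0.84 [242. 143. 258. 167.] 308 rect [610.5 198.6] [72. 41.] 11.8 axdeg -165.2
t 42.75 P [ 549.5 -171.2  196.5] yaw 170.7 turn [-0.4 -0.6 65.7] shift now-axes [  0.9 376.1 -53.5] shift after-turn [342.9 154.5 -53.5] op 34.7 F [-0.2 -0.  -0.3]
[-0.63  0.3   1.06  1.7  -0.26  1.32  1.89]
```

View pics/w25.png

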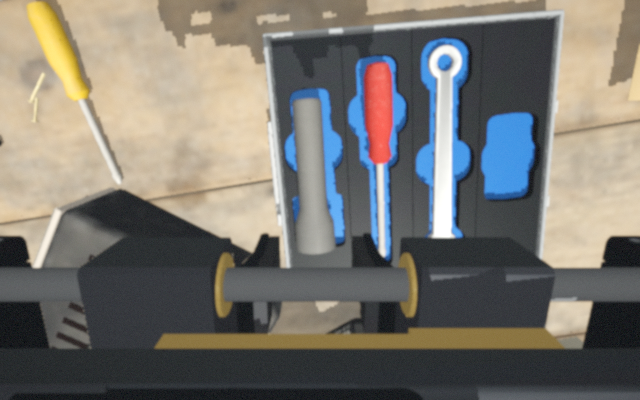

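Run:
```python
from h import *
q=shot('scene','s25');cv2.imwrite('pics/s25c.png',cv2.resize(q['frame'][140:240,250:400,::-1],None,fx=5,fy=5,interpolation=cv2.INTER_CUBIC))
```

```text
(no output)
```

View pics/s25c.png

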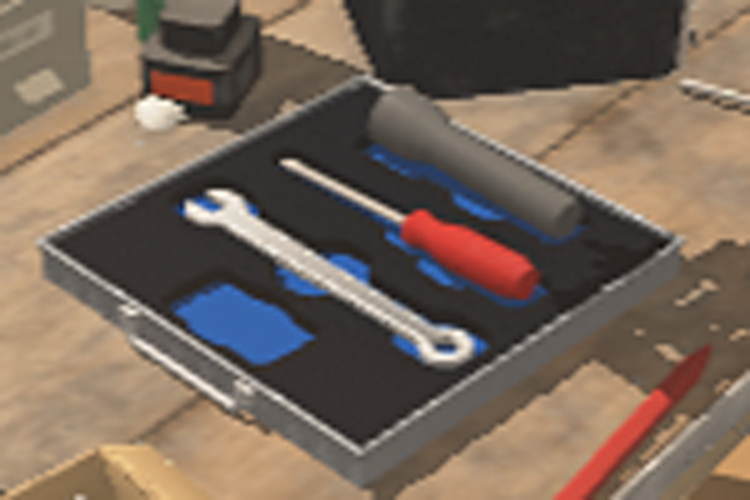

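Run:
```python
import cv2
a=cv2.imread('pics/w25.png')[0:270,230:590];cv2.imwrite('pics/w25c.png',cv2.resize(a,None,fx=2.2,fy=2.2,interpolation=cv2.INTER_CUBIC))
```

```text
(no output)
```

View pics/w25c.png

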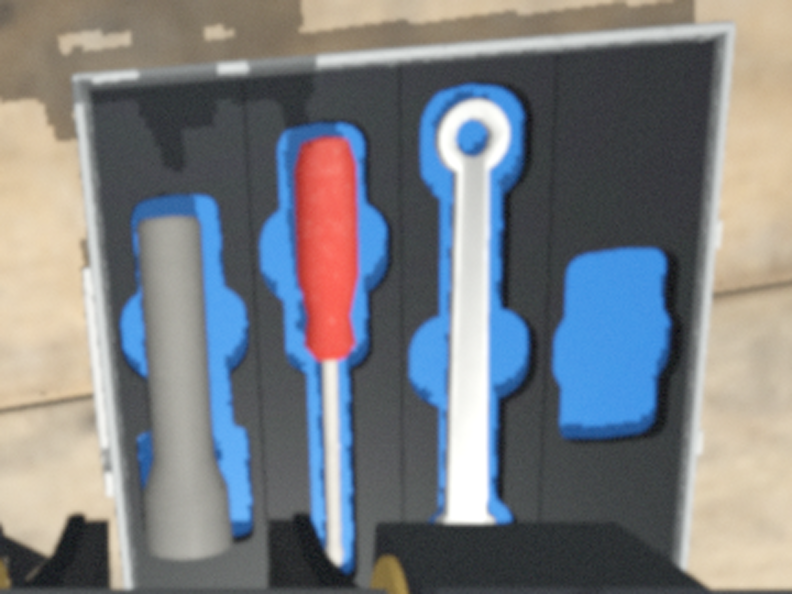

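```bash
cat >> h.py <<'E'
ORG=dict(tape=(556.7,14),wrench=(551,-48),driver=(545.5,-109.5),torch=(540,-171)); YD=np.radians(174.8)
def inl(n,x,y,z):
    yv=np.array([np.cos(YD),np.sin(YD)]); xv=np.array([yv[1],-yv[0]])
    o=np.array(ORG[n])+xv*x+yv*y; return [o[0]/1000,o[1]/1000,(z+2)/1000]
def torch_pts(x0,y0):
    pts=[]
    for yy,r in((51,13),(-40,13),(-50,19.5),(-91,19.5)):
        zc=10+13+(51-yy)/142*6.5
        for a in np.linspace(0,2*np.pi,25): pts.append(inl('torch',x0+r*np.cos(a),y0+yy,zc+r*np.sin(a)))
    return np.array(pts)
E
python3 - <<'E'
from h import *
for n in('wrist','top','scene'):
    p=get_image(n)
    c=cut_out(p,'torch_grip')
    if not c: print(n,'none'); continue
    m=c[0]['pixels']; best=[]
    for x in range(-12,13,2):
        for y in range(4,38,2):
            h=cv2.convexHull(proj(p,torch_pts(x,y)).astype(np.float32))
            # union of tube/head hulls
            q=proj(p,torch_pts(x,y)); k=np.zeros((1600,2560),np.uint8)
            for a,b in((0,50),(25,75),(50,100)): cv2.fillConvexPoly(k,cv2.convexHull((q[a:b]*4).astype(np.int32)),1)
            k=cv2.resize(k*255,(640,400),interpolation=cv2.INTER_AREA)>127
            if n=='wrist': k[236:]=0; mm=m.copy(); mm[236:]=0
            else: mm=m
            best.append(((k&mm).sum()/(k|mm).sum(),x,y))
    best.sort(reverse=True); print(n,round(c[0]['confidence'],2),[(round(a,3),b,c) for a,b,c in best[:4]])
    q=proj(p,torch_pts(0,20)); f=p['frame'][:,:,::-1].copy()
    for u in q: cv2.circle(f,tuple(int(round(a)) for a in u),0,(0,0,255),-1)
    if n=='wrist': cv2.imwrite('pics/w26.png',cv2.resize(f[0:270,230:590],None,fx=2.2,fy=2.2,interpolation=cv2.INTER_NEAREST))
E
```

```text
wrist 0.73 [(np.float64(0.906), -2, 16), (np.float64(0.905), -4, 16), (np.float64(0.899), -4, 14), (np.float64(0.897), -2, 14)]
top none
scene 0.77 [(np.float64(0.854), -2, 18), (np.float64(0.851), -2, 20), (np.float64(0.849), 0, 18), (np.float64(0.844), 0, 20)]
```

View pics/w26.png

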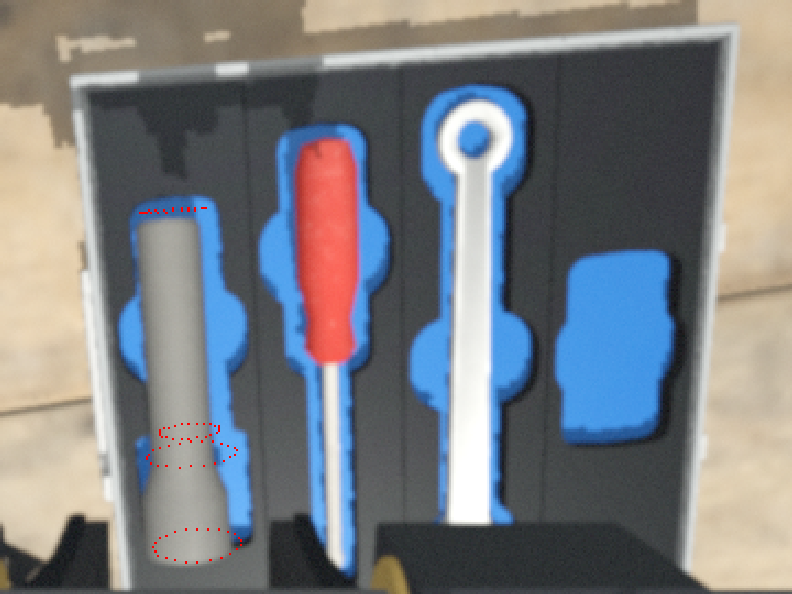

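Run:
```python
from h import *
go(.625,.2,.27,-165)
```

```text
t 43.1 P [ 549.8 -171.7  196.9] yaw 170.7 turn [  0.1  -0.7 -24.3] shift now-axes [-13.1 378.9 -73.7] shift after-turn [-168.8  339.6  -73.1] op 34.6 F [0.3 0.3 0.2]
```

step_arm --series '[[[0.4,0,0,-25,0,-0.7,-8.1],[0.4,0,0,-25,0,0,-8.1],[0.4,0,0,-25,0,0,-8.1],[0.4,-20,41,0,0,0,0],[0.4,-20,41,0,0,0,0],[0.4,-20,41,0,0,0,0],[0.4,-20,41,0,0,0,0],[0.4,-20,41,0,0,0,0],[0.4,-20,41,0,0,0,0],[0.4,-20,41,0,0,0,0]]]'

```text
clock: 44.1
position: [0.6085, 0.1407, 0.2734]
orientation: [[-0.967, -0.255, 0.001], [-0.255, 0.967, -0.002], [-0.0, -0.003, -1.0]]
ft_force: [1.4, -1.3, 0.2]
opening: 0.061
```

Run:
```python
from h import *
go(.625,.2,.27,-165);print(np.round(state()['q'],2))
```

```text
t 44.1 P [608.5 140.7 273.4] yaw -165.2 turn [-0.1  0.  -0.2] shift now-axes [-31.   53.2   3.3] shift after-turn [-31.2  53.    3.4] op 61.0 F [ 1.4 -1.3  0.2]
[-0.94  0.32  0.85  1.47 -0.24  1.46  1.74]
```

step_arm --series '[[[0.4,-15,26,0,0,0,0],[0.4,-15,26,0,0,0,0],[0.4,0,0,0,0,0,0],[0.4,0,0,0,0,0,0],[0.4,0,0,0,0,0,0],[0.4,0,0,0,0,0,0],[0.4,0,0,0,0,0,0],[0.4,0,0,0,0,0,0],[0.4,0,0,0,0,0,0],[0.4,0,0,0,0,0,0]]]'

```text
clock: 45.1
position: [0.6236, 0.2073, 0.2702]
orientation: [[-0.965, -0.263, -0.003], [-0.263, 0.965, -0.003], [0.003, -0.002, -1.0]]
ft_force: [-0.0, 0.1, -0.3]
opening: 0.0611
```

Run:
```python
from h import *
go(.625,.2,.27,-165)
p=shot('wrist','w27');seg(p,'tape_grip',.05)
```

```text
t 45.1 P [623.6 207.3 270.2] yaw -164.8 turn [-0.1 -0.2  0.2] shift now-axes [ 0.5 -7.4  0.2] shift after-turn [ 0.5 -7.4  0.2] op 61.1 F [-0.   0.1 -0.3]
```

View pics/w27.png

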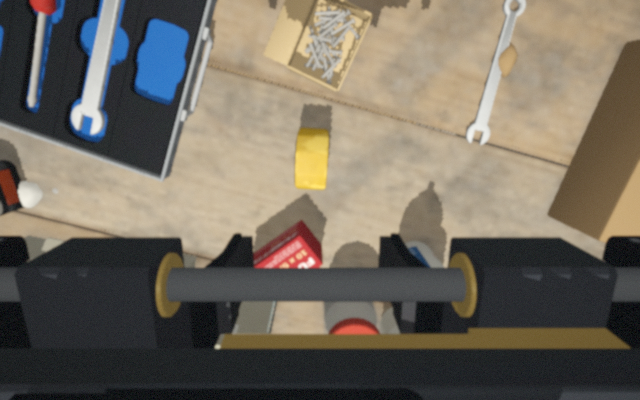

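Run:
```python
from h import *
from scipy.optimize import minimize
for n in('wrist','top','scene'):
    p=get_image(n)
    h=cv2.cvtColor(p['frame'],cv2.COLOR_RGB2HSV); m=cv2.inRange(h,(18,140,90),(32,255,255))>0
    c0=proj(p,[.613,.199,.032])[0].astype(int); k=np.zeros_like(m); k[max(0,c0[1]-45):c0[1]+45,c0[0]-45:c0[0]+45]=1; m&=k
    m=cv2.morphologyEx(m.astype(np.uint8),cv2.MORPH_CLOSE,np.ones((9,9)))>0
    if n=='wrist': m[236:]=0
    res=[]
    for a in range(0,30,2):
     for x in np.arange(600,626,2):
      for y in np.arange(190,210,2):
        u=np.radians(a);L=np.array([np.cos(u),np.sin(u)]);T=np.array([-L[1],L[0]])
        P=[[*((np.array([x,y])+i*35*L+j*17.5*T)/1000),z] for i in(-1,1) for j in(-1,1) for z in(0,.064)]
        q=np.zeros((400,640),np.uint8);cv2.fillConvexPoly(q,cv2.convexHull((proj(p,P)*16).astype(np.int32)),1,shift=4)
        q=q>0;res.append(((q&m).sum()/(q|m).sum(),a,x,y))
    res.sort(reverse=True);print(n,m.sum(),[tuple(np.round(r,3)) for r in res[:4]])
```

```text
wrist 1846 [(np.float64(0.739), np.float64(14.0), np.float64(608.0), np.float64(198.0)), (np.float64(0.738), np.float64(14.0), np.float64(616.0), np.float64(200.0)), (np.float64(0.737), np.float64(16.0), np.float64(606.0), np.float64(198.0)), (np.float64(0.735), np.float64(14.0), np.float64(612.0), np.float64(198.0))]
top 295 [(np.float64(0.652), np.float64(14.0), np.float64(616.0), np.float64(196.0)), (np.float64(0.648), np.float64(16.0), np.float64(614.0), np.float64(196.0)), (np.float64(0.647), np.float64(16.0), np.float64(616.0), np.float64(196.0)), (np.float64(0.647), np.float64(14.0), np.float64(616.0), np.float64(198.0))]
scene 726 [(np.float64(0.779), np.float64(0.0), np.float64(612.0), np.float64(204.0)), (np.float64(0.778), np.float64(0.0), np.float64(610.0), np.float64(202.0)), (np.float64(0.777), np.float64(0.0), np.float64(614.0), np.float64(202.0)), (np.float64(0.775), np.float64(2.0), np.float64(612.0), np.float64(202.0))]
```

Run:
```python
from h import *
p=get_image('wrist')
for z in(0,.02,.032,.045): print(z,np.round(ray(p,[(314,128),(311,189),(296,160),(328,160)],z)[:,:2]*1000).tolist())
f=p['frame'][100:210,260:370,::-1];cv2.imwrite('pics/w28.png',cv2.resize(f,None,fx=5,fy=5,interpolation=cv2.INTER_CUBIC))
```

```text
0 [[582.0, 194.0], [655.0, 210.0], [625.0, 183.0], [615.0, 221.0]]
0.02 [[581.0, 194.0], [650.0, 209.0], [621.0, 184.0], [612.0, 219.0]]
0.032 [[580.0, 194.0], [647.0, 209.0], [620.0, 184.0], [610.0, 218.0]]
0.045 [[580.0, 194.0], [644.0, 208.0], [617.0, 184.0], [608.0, 218.0]]
```

View pics/w28.png

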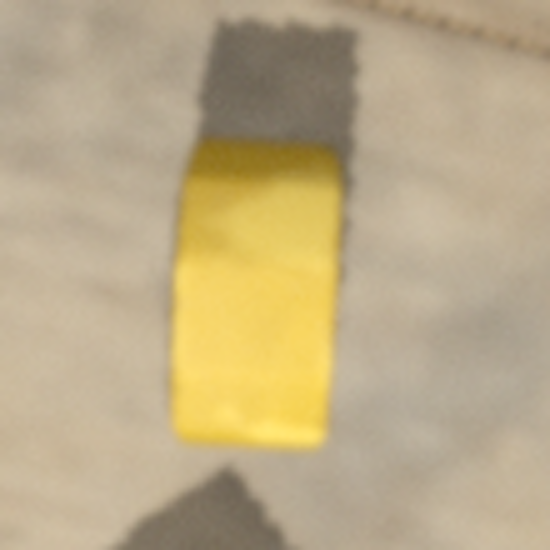

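Run:
```python
from h import *
go(.6145,.2015,.1,-167)
```

```text
t 45.4 P [623.4 207.9 269.9] yaw -164.7 turn [-0.1 -0.2  2.3] shift now-axes [  9.7  -3.4 170. ] shift after-turn [ 10.1  -4.2 169.9] op 60.8 F [ 0.8 -0.2  0.1]
```

step_arm --series '[[[0.4,0,0,0,0,0,2.3],[0.4,5,-2,0,0,0,0],[0.4,5,-2,0,0,0,0],[0.4,0,0,40,0,0,0],[0.4,0,0,40,0,0,0],[0.4,0,0,40,0,0,0],[0.4,0,0,40,0,0,0],[0.4,0,0,5,0,0,0],[0.4,0,0,0,0,0,0],[0.4,0,0,0,0,0,0]]]'

```text
clock: 46.4
position: [0.6142, 0.2007, 0.1051]
orientation: [[-0.973, -0.23, 0.003], [-0.23, 0.973, 0.001], [-0.003, -0.0, -1.0]]
ft_force: [-0.1, -0.6, 0.7]
opening: 0.0608
```

Run:
```python
from h import *
go(.6145,.2015,.1,-167)
p=shot('wrist','w29')
```

```text
t 46.4 P [614.2 200.7 105.1] yaw -166.7 turn [-0.   0.2  0.3] shift now-axes [-0.5  0.7  5.1] shift after-turn [-0.5  0.7  5.1] op 60.8 F [-0.1 -0.6  0.7]
```

View pics/w29.png

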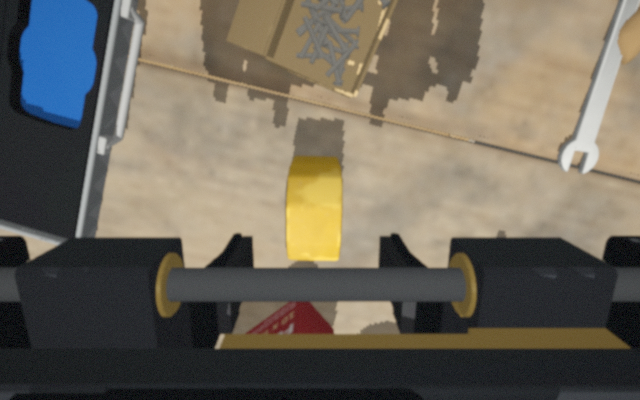

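step_arm --series '[[[0.4,0,0.5,30,0,0,0],[0.4,0,0,30,0,0,0],[0.4,0,0,20,0,0,0],[0.4,0,0,10,0,0,0],[0.4,0,0,0,0,0,0],[0.4,0,0,0,0,0,0],[0.4,0,0,0,0,0,0],[0.4,0,0,0,0,0,0],[0.4,0,0,0,0,0,0],[0.4,0,0,0,0,0,0]]]'

```text
clock: 47.45
position: [0.6286, 0.2061, 0.032]
orientation: [[-0.972, -0.232, 0.032], [-0.232, 0.973, 0.014], [-0.034, 0.006, -0.999]]
ft_force: [-0.1, 0.3, 0.8]
opening: 0.0607
```

Run:
```python
from h import *
go(.6145,.2015,.013,-167)
p=shot('wrist','w30')
```

```text
t 47.45 P [628.6 206.1  32. ] yaw -166.6 turn [0.4 2.  0.4] shift now-axes [15.4 -1.3 18.5] shift after-turn [14.7 -1.3 19. ] op 60.7 F [-0.1  0.3  0.8]
```

View pics/w30.png

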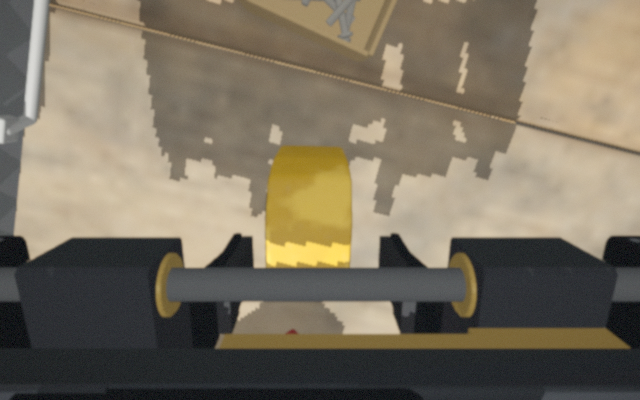

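step_arm --series '[[[0.4,7,0,0,0.4,2,0.4],[0.4,8,-1.3,0,0,0,0],[0.4,0,0,0,0,0,0],[0.4,0,0,0,0,0,0],[0.4,0,0,8,0,0,0],[0.4,0,0,0,0,0,0],[0.4,0,0,8,0,0,0],[0.4,0,0,0,0,0,0],[0.4,0,0,0,0,0,0],[0.4,0,0,0,0,0,0]]]'

```text
clock: 48.5
position: [0.6131, 0.2007, 0.0138]
orientation: [[-0.974, -0.225, -0.001], [-0.225, 0.974, -0.0], [0.001, -0.0, -1.0]]
ft_force: [-0.1, -0.5, 0.3]
opening: 0.0609
```

Run:
```python
from h import *
go(.6145,.2015,.013,-167)
```

```text
t 48.5 P [613.1 200.7  13.8] yaw -167.0 turn [-0. -0.  0.] shift now-axes [-1.5  0.5  0.8] shift after-turn [-1.5  0.5  0.8] op 60.9 F [-0.1 -0.5  0.3]
```

step_arm --series '[[[-1,0,0,0,0,0,0],[-1,0,0,0,0,0,0],[-1,0,0,0,0,0,0],[-1,0,0,0,0,0,0],[-1,0,0,0,0,0,0],[-1,0,0,0,0,0,0],[-1,0,0,-10,0,0,0],[-1,0,0,-20,0,0,0],[-1,0,0,-30,0,0,0],[-1,0,0,-30,0,0,0]]]'

```text
clock: 49.5
position: [0.608, 0.1995, 0.1012]
orientation: [[-0.974, -0.225, -0.013], [-0.224, 0.974, -0.006], [0.014, -0.003, -1.0]]
ft_force: [1.0, -0.1, -2.8]
opening: 0.0335
```

Run:
```python
from h import *
p=shot('wrist','w31')
go(.557,.014,.17,174.8)
```

```text
t 49.55 P [611.2 200.2 106.9] yaw -167.0 turn [-0.1 -0.4 18.2] shift now-axes [  95.  -169.4  -62.3] shift after-turn [  37.1 -190.4  -63.1] op 33.6 F [ 2.5 -0.2  1.3]
```

View pics/w31.png

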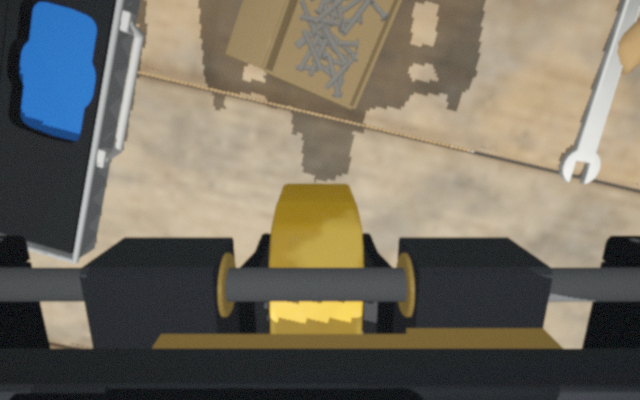

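step_arm --series '[[[-1,0,0,-20,0,-0.4,6.1],[-1,0,0,-20,0,0,6.1],[-1,0,0,-20,0,0,6],[-1,9,-43,0,0,0,0],[-1,9,-43,0,0,0,0],[-1,9,-43,0,0,0,0],[-1,9,-43,0,0,0,0],[-1,2,-18,0,0,0,0],[-1,0,0,0,0,0,0],[-1,0,0,0,0,0,0]]]'

```text
clock: 50.55
position: [0.5509, 0.0124, 0.1709]
orientation: [[-0.995, 0.101, 0.003], [0.101, 0.995, 0.007], [-0.002, 0.007, -1.0]]
ft_force: [0.0, 0.1, -2.2]
opening: 0.0339
```

Run:
```python
from h import *
go(.557,.014,.1,174.8)
p=shot('wrist','w32')
```

```text
t 50.55 P [550.9  12.4 170.9] yaw 174.2 turn [ 0.4  0.1 -0.6] shift now-axes [-5.8  1.7 70.9] shift after-turn [-6.   2.2 70.9] op 33.9 F [ 0.   0.1 -2.2]
```

View pics/w32.png

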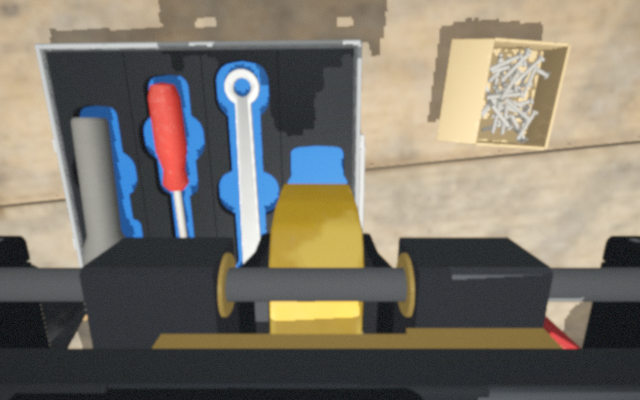

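step_arm --series '[[[-1,-4.5,2.2,0,0.4,0,-0.6],[-1,0,0,0,0,0,0],[-1,0,0,25,0,0,0],[-1,0,0,25,0,0,0],[-1,0,0,25,0,0,0],[-1,0,0,20,0,0,0],[-1,0,0,5,0,0,0],[-1,0,0,0,0,0,0],[-1,0,0,0,0,0,0],[-1,0,0,0,0,0,0]]]'

```text
clock: 51.6
position: [0.5621, 0.028, 0.0681]
orientation: [[-0.998, 0.067, 0.005], [0.067, 0.998, -0.003], [-0.005, -0.003, -1.0]]
ft_force: [0.2, 0.8, -3.3]
opening: 0.034
```

Run:
```python
from h import *
go(.5555,.0142,.045,174.8)
p=shot('wrist','w33')
```

```text
t 51.6 P [562.1  28.   68.1] yaw 176.1 turn [-0.2  0.3  1.3] shift now-axes [  5.7 -14.2  23.1] shift after-turn [  5.3 -14.4  23.1] op 34.0 F [ 0.2  0.8 -3.3]
```

View pics/w33.png

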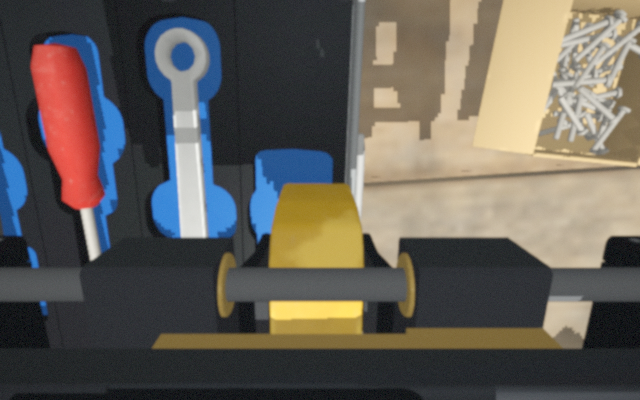

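step_arm --series '[[[-1,3,-7,0,0,0.3,1.3],[-1,2.5,-7,0,0,0,0],[-1,0,0,0,0,0,0],[-1,0,0,0,0,0,0],[-1,0,0,8,0,0,0],[-1,0,0,0,0,0,0],[-1,0,0,5,0,0,0],[-1,0,0,0,0,0,0],[-1,0,0,0,0,0,0],[-1,0,0,0,0,0,0]]]'

```text
clock: 52.65
position: [0.5561, 0.0132, 0.0558]
orientation: [[-0.996, 0.093, 0.002], [0.093, 0.996, -0.001], [-0.002, -0.001, -1.0]]
ft_force: [-0.0, -0.3, -3.3]
opening: 0.0334
```

Run:
```python
from h import *
go(.5555,.0142,.027,174.8)
p=shot('wrist','w34')
q=shot('scene','s34');cv2.imwrite('pics/s34c.png',cv2.resize(q['frame'][140:240,250:400,::-1],None,fx=5,fy=5,interpolation=cv2.INTER_CUBIC))
```

```text
t 52.65 P [556.1  13.2  55.8] yaw 174.7 turn [-0.1  0.1 -0.1] shift now-axes [ 0.8  1.  28.8] shift after-turn [ 0.7  1.  28.8] op 33.4 F [-0.  -0.3 -3.3]
```

View pics/w34.png

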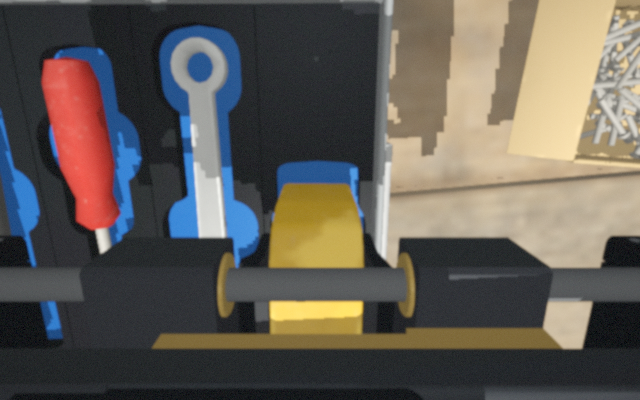

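View pics/s34c.png

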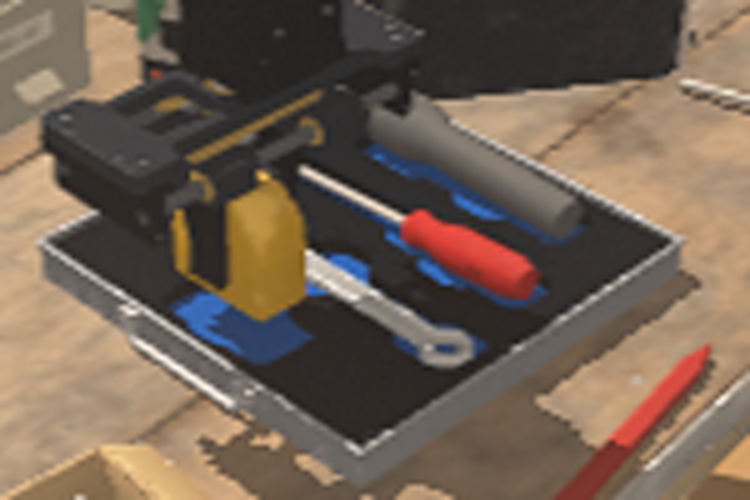

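step_arm --series '[[[-1,0.7,0.5,8,0,0,0],[-1,0,0,0,0,0,0],[-1,0,0,8,0,0,0],[-1,0,0,0,0,0,0],[-1,0,0,6,0,0,0],[-1,0,0,0,0,0,0],[-1,0,0,4,0,0,0],[-1,0,0,0,0,0,0],[-1,0,0,0,0,0,0],[-1,0,0,0,0,0,0]]]'

```text
clock: 53.75
position: [0.5557, 0.0138, 0.0275]
orientation: [[-0.996, 0.093, 0.003], [0.093, 0.996, -0.001], [-0.003, -0.001, -1.0]]
ft_force: [-0.3, 0.1, -3.9]
opening: 0.034
```

Run:
```python
from h import *
go(.5555,.0142,.026,174.8)
p=shot('wrist','w35')
```

```text
t 53.75 P [555.7  13.8  27.5] yaw 174.7 turn [-0.1  0.2 -0.1] shift now-axes [0.2 0.4 1.5] shift after-turn [0.2 0.4 1.5] op 34.0 F [-0.3  0.1 -3.9]
```

View pics/w35.png

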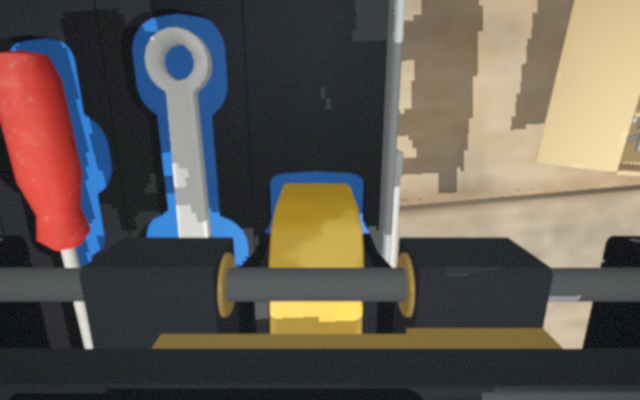

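Inside the slot, no contact force. Last 1.5 mm, release, lift.

step_arm --series '[[[-1,0,0,1.3,0,0,0],[-1,0,0,0,0,0,0],[-0.1,0,0,0,0,0,0],[0,0,0,0,0,0,0],[0,0,0,0,0,0,0],[0,0,0,0,0,0,0],[0,0,0,-10,0,0,0],[0,0,0,-30,0,0,0],[0,0,0,-45,0,0,0],[0,0,0,-45,0,0,0]]]'

```text
clock: 54.8
position: [0.5527, 0.0132, 0.158]
orientation: [[-0.996, 0.094, -0.005], [0.094, 0.996, -0.005], [0.004, -0.005, -1.0]]
ft_force: [0.5, 0.6, 0.6]
opening: 0.0433
```

step_arm --series '[[[0,0,0,-45,0,0,0],[0,0,0,-30,0,0,0],[0,0,-40,0,0,0,0],[0,0,-40,0,0,0,0],[0,0,-40,0,0,0,0],[0,0,-20,0,0,0,0],[0,0,0,0,0,0,0],[0,0,0,0,0,0,0],[0,0,0,0,0,0,0],[0,0,0,0,0,0,0]]]'

```text
clock: 55.8
position: [0.5444, -0.1284, 0.2505]
orientation: [[-0.996, 0.091, 0.016], [0.091, 0.996, 0.004], [-0.015, 0.005, -1.0]]
ft_force: [-0.2, 0.0, -0.4]
opening: 0.0437
```

Run:
```python
from h import *
go(.5555,.0142,.026,174.8)
p=shot('wrist','w36');inlays(p)
seg(p,'tape_grip',.05);seg(p,'driver_red_grip',.0255);seg(p,'wrench_long_grip',.016)
q=shot('scene','s36');cv2.imwrite('pics/s36c.png',cv2.resize(q['frame'][140:240,250:400,::-1],None,fx=5,fy=5,interpolation=cv2.INTER_CUBIC))
```

```text
t 55.8 P [ 544.4 -128.4  250.5] yaw 174.8 turn [ 0.3  0.9 -0. ] shift now-axes [  5.4 141.9 225.2] shift after-turn [  1.9 143.  224.5] op 43.7 F [-0.2  0.  -0.4]
tape 0.95 [408.  49. 487. 266.] rect [556.3  13.9] [ 62. 239.] 84.9 blue [array([550.7,   3.4]), array([41.4, 89.7]), np.float64(59.3)]
wrench 0.84 [355.  51. 426. 266.] rect [550.5 -47.8] [ 62. 237.] 84.9 blue [array([550.4, -46.3]), array([ 55.1, 221.5]), np.float64(86.8)]
driver 0.6 [301.  49. 365. 270.] rect [ 546.8 -109.3] [ 63. 241.] 84.8 blue [array([ 546.4, -109.5]), array([ 56.3, 203.5]), np.float64(84.3)]
torch 0.77 [239.  46. 307. 268.] rect [ 540.9 -170.5] [ 62. 238.] 84.9 blue [array([ 540.1, -171.6]), array([ 56.4, 154.8]), np.float64(82.7)]
tape_grip 0.75 [423. 131. 482. 202.] 3373 rect [553.6  13.4] [56. 68.] 83.9 axdeg -172.7
driver_red_grip 0.82 [320.  74. 347. 249.] 2405 rect [ 544.9 -108.5] [ 25. 187.] 86.0 axdeg 174.8
driver_red_grip 0.36 [301.  48. 364. 267.] 9523 rect [ 545.5 -109.3] [ 61. 237.] 84.8 axdeg 174.7
wrench_long_grip 0.67 [371.  62. 406. 250.] 2678 rect [548.9 -47.8] [ 31. 204.] 85.7 axdeg 175.5
wrench_long_grip 0.61 [238.  50. 308. 270.] 7996 rect [ 542.  -171.4] [ 64. 242.] 84.9 axdeg 178.3
```

View pics/w36.png

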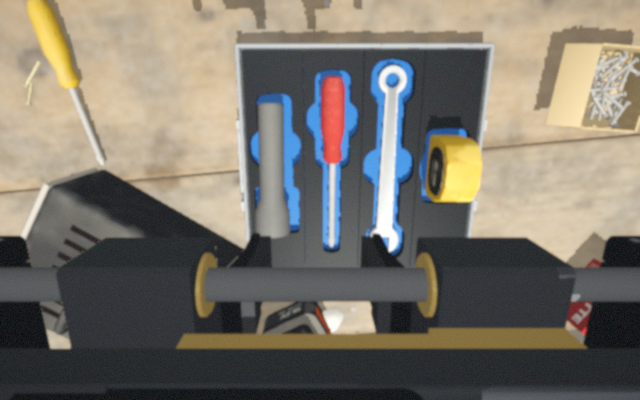

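View pics/s36c.png

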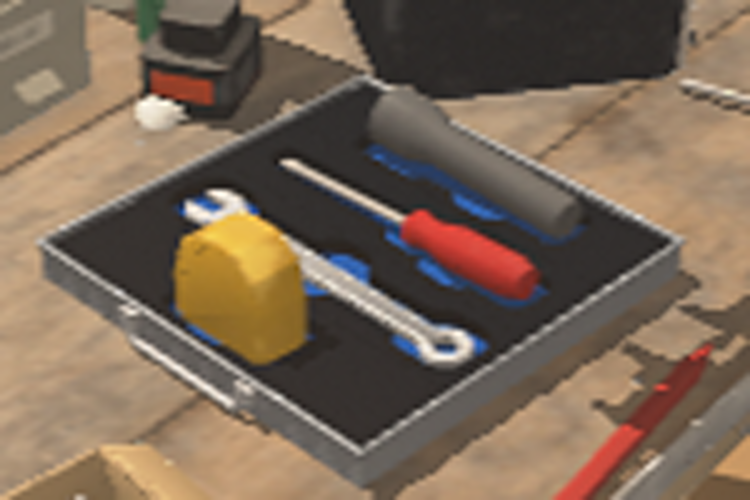

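Run:
```python
from h import *
def pts(x0,y0,lift,yaw):
    P=[]
    for yy,r in((51,13),(-38,13),(-50,19.5),(-91,19.5)):
        zc=23+(51-yy)/142*(6.5+lift); xx=x0-np.sin(np.radians(yaw))*yy
        for a in np.linspace(0,2*np.pi,25): P.append(inl('torch',xx+r*np.cos(a),y0+yy,zc+r*np.sin(a)))
    return np.array(P)
for n in('wrist','scene'):
    p=get_image(n); m=cut_out(p,'torch_grip')[0]['pixels'].copy()
    if n=='wrist': m[234:]=0
    best=[]
    for lift in(0,10):
     for yaw in(-4,-2,0,2,4):
      for x in range(-10,9,2):
       for y in range(6,32,2):
        q=proj(p,pts(x,y,lift,yaw)); k=np.zeros((400,640),np.uint8)
        for a,b in((0,50),(25,75),(50,100)): cv2.fillConvexPoly(k,cv2.convexHull((q[a:b]*16).astype(np.int32)),1,shift=4)
        k=k>0
        if n=='wrist': k[234:]=0
        best.append((round((k&m).sum()/(k|m).sum(),3),lift,yaw,x,y))
    best.sort(reverse=True);print(n,best[:4],[b for b in best if b[1]==10][:2])
    b=best[0]; f=p['frame'][:,:,::-1].copy(); f=cv2.resize(f,None,fx=4,fy=4,interpolation=cv2.INTER_CUBIC)
    for u in proj(p,pts(b[3],b[4],b[1],b[2])): cv2.circle(f,tuple(int(round(a*4)) for a in u),2,(0,0,255),-1)
    for (x,y) in((-25,-77),(25,-77),(25,-22),(-25,-22),(18.5,77),(-18.5,77)):
        u=proj(p,inl('torch',x,y,20))[0];cv2.circle(f,tuple(int(round(a*4)) for a in u),3,(0,255,0),-1)
    if n=='wrist': cv2.imwrite('pics/fit_w.png',f[300:1000,850:1350])
    else: cv2.imwrite('pics/fit_s.png',f[600:840,1280:1560])
```

```text
wrist [(np.float64(0.919), 10, 0, -2, 16), (np.float64(0.917), 0, 0, -4, 16), (np.float64(0.914), 10, -2, -2, 16), (np.float64(0.913), 10, 0, -2, 14)] [(np.float64(0.919), 10, 0, -2, 16), (np.float64(0.914), 10, -2, -2, 16)]
scene [(np.float64(0.905), 0, -2, 0, 20), (np.float64(0.894), 0, -2, 0, 18), (np.float64(0.892), 0, -2, -2, 14), (np.float64(0.89), 0, 0, 0, 20)] [(np.float64(0.846), 10, 2, 4, 26), (np.float64(0.845), 10, 2, 4, 18)]
```

View pics/fit_w.png

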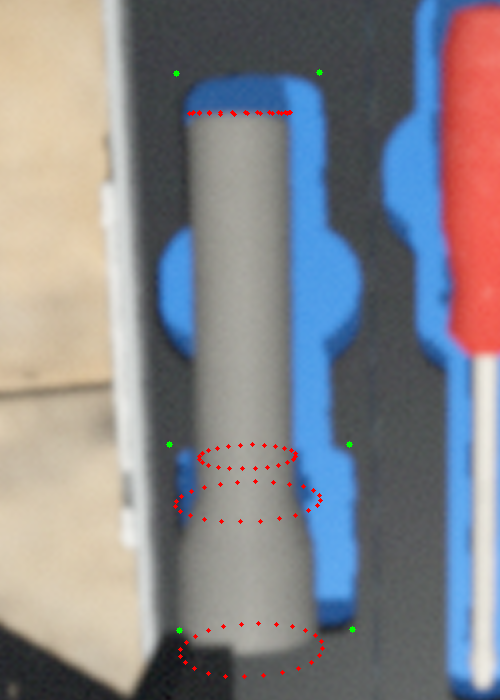

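View pics/fit_s.png

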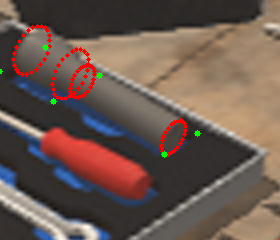

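Run:
```python
from h import *
t=shot('top','tend')
for n,z in(('driver_yellow_grip',.012),('wrench_short_grip',.003)): seg(t,n,z)
print(np.abs(state()['joint_vel']).max(), hand_in())
```

```text
driver_yellow_grip 0.53 [438. 184. 450. 241.] 270 rect [ 436.4 -380.1] [164.  24.] 6.6 axdeg -172.6
wrench_short_grip 0.51 [189. 180. 200. 231.] 248 rect [463.9 371.1] [150.  25.] 5.2 axdeg -174.3
the job is handed in; nothing more can be done
0.0008852050674413795 None
```

All four kit tools lie in their own cut-outs and are let go. I handed in at about 56 s with the arm raised and still.

**Screwdriver, wrench, tape measure:** the last wrist picture put each within about 3 mm of its home position and in line to within about 3°. The tape measure stands upright.

**Torch:** this is the least certain placing. Fitting its outline gave about 16 mm along the strip from the wrist camera and about 20 mm from the scene camera. Home is 20 mm and the limits are 10 to 30 mm. It sits 0 to 4 mm off sideways.
- **Is its head fully down?** The scene picture and its end positions say yes. The wrist picture could not separate that from a raised head; its fit for a raised head was about equal. The top camera could not see the torch when I fitted it.

**Yellow screwdriver and shorter wrench:** I did not touch either. In the last top picture the shorter wrench is within about 5 mm of where it started, which is within the noise. The yellow screwdriver's first reading covered only its handle and its last covered the whole tool, so the two don't compare directly. The pictures show no movement.

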